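# Count out six bearing balls with scoop and strike-off bar, and cover them

## Task

Count out six bearing balls: lift the cover off the pan's pocket plate and lay it aside, then with the scoop take balls from the pan's trough and tip them over the plate until surplus balls lie heaped on top and the scoop is drawn away. Strike the surplus back into the trough by drawing the brass bar along the pan's rim over the plate, so that each of the six pockets holds a ball and none lies on top; if one is still empty, scoop and strike again. Finally set the cover back on the rim over the plate, seated flush and level, and leave scoop and bar lying on the table clear of the pan, all balls in the pan and the vee block beside the scoop where it is.

Things in the scene. Friction and masses are not known exactly. Their poses are not given: they have to be found in the camera images.
- pan: fixed grey steel counting pan, 319 mm long (x), 84 mm wide, walls 4 mm; wall tops (the rim) 56 mm above the table. Origin at table height on its centre line; +x runs from trough to pocket plate, z up. Inside y -38..38 mm. Trough floor 4 mm above the table, flat from x -161 (low rear wall, 26 mm high) to the foot of a ramp at x 30, which climbs to the plate's front edge at x 58
- plate (a point): centre of the level aluminium pocket plate's top (pan x 87, z 44 mm), axes as the pan's; 58 mm (x) by 76 (y). A ball lying on top has its centre 10 mm above it. Its -x edge (pan x 58) is open: balls swept over it run down the ramp into the trough, where the balls start. The side walls (rim) stand 12 mm above it. Behind it, from pan x 116 to 150, an apron slopes up from plate to rim height; then a backboard, x 150..154, up to z 74
- pocket0 (a point): where the centre of a ball lies when it sits in this round pocket of the plate (21.5 mm wide, 18.5 deep, centres 25 mm apart, 2 rows of 3): 8.5 mm below the plate's top, so that the ball stands 1.5 mm proud
- pocket1 (a point): where the centre of a ball lies when it sits in this round pocket of the plate (21.5 mm wide, 18.5 deep, centres 25 mm apart, 2 rows of 3): 8.5 mm below the plate's top, so that the ball stands 1.5 mm proud
- pocket2 (a point): where the centre of a ball lies when it sits in this round pocket of the plate (21.5 mm wide, 18.5 deep, centres 25 mm apart, 2 rows of 3): 8.5 mm below the plate's top, so that the ball stands 1.5 mm proud
- pocket3 (a point): where the centre of a ball lies when it sits in this round pocket of the plate (21.5 mm wide, 18.5 deep, centres 25 mm apart, 2 rows of 3): 8.5 mm below the plate's top, so that the ball stands 1.5 mm proud
- pocket4 (a point): where the centre of a ball lies when it sits in this round pocket of the plate (21.5 mm wide, 18.5 deep, centres 25 mm apart, 2 rows of 3): 8.5 mm below the plate's top, so that the ball stands 1.5 mm proud
- pocket5 (a point): where the centre of a ball lies when it sits in this round pocket of the plate (21.5 mm wide, 18.5 deep, centres 25 mm apart, 2 rows of 3): 8.5 mm below the plate's top, so that the ball stands 1.5 mm proud
- ball0: a polished, lightly oiled steel bearing ball, 20 mm across, 33 g (all alike); it rolls only on slopes over some 13 degrees; origin at its centre
- ball1: a polished, lightly oiled steel bearing ball, 20 mm across, 33 g (all alike); it rolls only on slopes over some 13 degrees; origin at its centre
- ball2: a polished, lightly oiled steel bearing ball, 20 mm across, 33 g (all alike); it rolls only on slopes over some 13 degrees; origin at its centre
- ball3: a polished, lightly oiled steel bearing ball, 20 mm across, 33 g (all alike); it rolls only on slopes over some 13 degrees; origin at its centre
- ball4: a polished, lightly oiled steel bearing ball, 20 mm across, 33 g (all alike); it rolls only on slopes over some 13 degrees; origin at its centre
- ball5: a polished, lightly oiled steel bearing ball, 20 mm across, 33 g (all alike); it rolls only on slopes over some 13 degrees; origin at its centre
- ball6: a polished, lightly oiled steel bearing ball, 20 mm across, 33 g (all alike); it rolls only on slopes over some 13 degrees; origin at its centre
- ball7: a polished, lightly oiled steel bearing ball, 20 mm across, 33 g (all alike); it rolls only on slopes over some 13 degrees; origin at its centre
- ball8: a polished, lightly oiled steel bearing ball, 20 mm across, 33 g (all alike); it rolls only on slopes over some 13 degrees; origin at its centre
- ball9: a polished, lightly oiled steel bearing ball, 20 mm across, 33 g (all alike); it rolls only on slopes over some 13 degrees; origin at its centre
- ball10: a polished, lightly oiled steel bearing ball, 20 mm across, 33 g (all alike); it rolls only on slopes over some 13 degrees; origin at its centre
- scoop: loose aluminium scoop, 180 g, standing on its floor. Origin under the floor, +x to the open mouth, z up. Floor 2 mm thick, 70 wide, x -48..30 mm (mouth edge, no lip); side walls 26 mm high to x 6, 13 mm to x 20, back wall at x -27, 30 high. Upright black grip at x -36, y 0: 18 mm (x) by 26 mm (y), z 58..120. Holds some six balls in one layer
- strike_bar: loose square brass bar, 8 x 8 x 240 mm, 120 g, lying on the table; origin under its middle, its length along its y axis. Laid across the pan it slides on the rim, 12 mm above the plate, clear of balls in pockets (hold it beyond a side wall: over the plate the fingers would catch balls); it can be set on the ledge (pan x 116..150) behind the balls and drawn in the pan's -x
- cover: loose steel cover, seated over the plate at the start; 75 mm (x) by 84 (y), 160 g. Origin: middle of the 3 mm sheet's underside; its lips reach 9 mm below. Side lips (outer faces y +-35.5) drop inside the walls with 2.5 mm play; front lip at x -35.5, rear lip at x 27 (5 mm short of the apron). Black bar handle along x, 54 long, 13 wide (y), z 21..33. Seated: origin at pan x 92.5, y 0, z 56, x as the pan's
- v_block: steel vee block, 50 x 60 x 45 mm, the one next to the scoop; a bystander

How it is judged:
By the outcome, as a careful person would: the job done as asked, in the order asked, and still so for the second after the job is handed in, with the robot touching nothing.
Of ball2, ball3, ball4, ball5, ball6, ball7, ball8, ball9, ball10 only 7 to 9 are there at a start; the rules pass over those that are not, and their reading is None.
At some moment in a run one of cover, strike_bar may be knocked a few centimetres aside while the robot is not near it.
It also fails if it takes over 210 s, if anything falls off the work surface, if the arm or the gripper's body presses on something with over 40 N, if the wrist force passes 120 N, or if a joint passes its speed limit or range.

## Robot

A 6-joint arm with a two-finger parallel gripper is mounted at the origin on the work surface; the furniture and walls round the work are solid. World frame = base frame: x ahead of the robot, y to its left, z up, the work surface at z = 0. Lengths are in mm, angles in rad, forces in N, time in s.
With the tool pointing down it reaches from about 425 to 925 mm from the base axis. Payload 12.5 kg.
Tool frame: the origin (TCP) lies midway between the tips of the shut fingers; the grasp point (between the pads) lies 19 mm behind it; z points along the fingers, y is the line along which they close (so a half turn about z gives the same grasp; the last joint's range is limited). The gripper opens to 85 mm and grips with 20 to 120 N. Pads are 22 mm wide; open, the fingers measure 114 mm over their backs; the gripper's body (76 mm by 85 mm) begins 54 mm behind the grasp point. The pads swing forward as they close: fully open they stand 13 mm farther back than shut.
Start: joints at [1.102, 0.491, 1.559, -0, 1.092, -0.106], TCP at [221.794, 584.343, 197.327] pointing down, gripper open.
Joint ranges: [-3.1, 3.1], [-0.84, 2.19], [0.05, 2.79], [-1.13, 4.28], [0.06, 2.93], [-2.69, 2.69]. Speed limits (rad/s): [2.22, 2.22, 2.79, 3.14, 3.14, 3.14].

## Interface

Orientations are given as [roll, pitch, yaw] about the fixed x, y, z axes, in that order (R = Rz(yaw) Ry(pitch) Rx(roll)).
In Python, from workcell import get_state, get_image, sign_off gives the robot as it stands.
- The arm moves only by the shell command python3 -m jog 'ROWS'. ROWS is a JSON object of lists of equal length, an entry for each row: "slide": the shift along the tool's x, y, z in m, a list of three; "rotation": the turn, a rotation vector about the tool's x, y, z in rad, a list of three; "jaw": the opening, from 0 (shut) to 1 (fully open). In form: {"slide": [[tx, ty, tz], ...], "rotation": [[wx, wy, wz], ...], "jaw": [jaw, ...]}. A call has 1 to 12 rows; each row shifts and turns the commanded pose from where the row before left it, along the tool's axes as they then stand; what a row does not reach is not made up. A row lasts 1/10 s, in which the tool goes at most 50 mm and 8.59 degrees, less where a joint would pass 70% of its speed; a pose out of reach is approached as far as the arm can. A call with a gripper value outside its range is refused whole. The fingers move at their own pace and stop on an object; the grip force is fixed at half the most. Time passes only in rows, so rows that do not move let the fingers close. It gives the time, the measured TCP pose, the force and the opening at its end, in the units of the state.
- get_state(): the state, without advancing time (a new reading comes with each control period).
- get_image(name): name is "scene" or "top" or "wrist"; returns a dict with "pixels" (384x512x3 uint8, red, green, blue), "depth" (384x512 float32, mm along the optical axis (not along the pixel's ray), 0 where there is no reading), "mtx" (3x3 intrinsics, pixels), "R" (3x3) and "t" (3): a world point X has camera coordinates R X + t; the wrist camera has in their place "hand_eye" (4x4, takes a point from camera to tool coordinates, whose origin is the TCP and whose axes are the flange's). Camera axes: x right, y down, z forward; pixel columns grow to the right and rows downward; lengths in mm; the calibration is good to about 2 mm. A picture is of the moment at which its call begins: read the wrist's pose just before it.
- sign_off(): hands the job in, once; it reports no verdict.
The state is a dict: "clock": time; "joint_positions": joint angles; "qvel": joint speeds; "effort": joint torques, N m; "tcp_pos": TCP position; "tool_rot": TCP orientation; "wrist_force": force on the tool from outside, world axes, zero at the start; "ft_torque": the same for the moment, N m; "opening": finger opening in mm.
Only numpy, scipy, OpenCV 4.12 (cv2) and the standard library are available. Lean on these libraries where they do the work, as an engineer would, in place of code of your own. Each camera call takes 0.05 s, during which the arm holds its last target. There are 200 camera calls.

## Working session

There is one attempt and no reset: what is moved stays moved. The work goes in short steps, Python scripts to look and compute and a shell command to move; the robot and the scene stay as the last step left them, time stands still between calls to the robot, and variables do not carry over. Pictures are saved under pics/ and viewed, on a budget of 22 in all, crops included, one or two more only if the job needs it, and the job is handed in when it is done.

```bash
mkdir -p pics; ls; cat > h.py <<'E'
import numpy as np, cv2
from workcell import get_state, get_image
from scipy.spatial.transform import Rotation as Rn
def cloud(im):
    d=im['depth'];K=im['mtx'];v,u=np.indices(d.shape)
    c=np.dstack([(u-K[0,2])/K[0,0]*d,(v-K[1,2])/K[1,1]*d,d])
    return c
def tool():
    s=get_state();return Rn.from_euler('xyz',s['tool_rot']).as_matrix(),np.array(s['tcp_pos']),s
def world(name):
    R0,p0,s=tool()
    im=get_image(name);c=cloud(im)
    if name=='wrist':
        H=np.array(im['hand_eye']);w=(c@H[:3,:3].T+H[:3,3])@R0.T+p0
    else: w=(c-im['t'])@im['R']
    return im,w
def save(im,n): cv2.imwrite('pics/'+n+'.png',im['pixels'][:,:,::-1])
E
python3 - <<'E'
from h import *
for n in('scene','top'):
    im,w=world(n);save(im,n+'0');np.savez('/tmp/'+n,w=w,p=im['pixels'],d=im['depth'])
    print(n,im['R'],im['t'],im['mtx'])
print(get_state())
a,b=cv2.imread('pics/scene0.png'),cv2.imread('pics/top0.png')
E
```

```text
pics
scene [[ 0.69544489 -0.71839933  0.01608747]
 [-0.35742438 -0.36525237 -0.85955716]
 [ 0.62338128  0.59202458 -0.51078633]] [-308.22332935  206.40132004  910.20313225] [[377.29350735   0.         261.21369432]
 [  0.         377.29350735 189.34702407]
 [  0.           0.           1.        ]]
top [[-0.01431387 -0.99989653  0.00142644]
 [-0.99559626  0.0141201  -0.09267534]
 [ 0.09264561 -0.0027467  -0.99569536]] [ -27.63129562  418.85415891 1090.09017224] [[388.27136174   0.         260.22296123]
 [  0.         388.27136174 190.46204352]
 [  0.           0.           1.        ]]
{'clock': 0.1, 'joint_positions': array([ 1.10234861e+00,  4.91527983e-01,  1.55939621e+00, -4.48931977e-06,
        1.09169486e+00, -1.05610014e-01]), 'qvel': array([-0.00037033, -0.0015203 , -0.0028341 , -0.00179336,  0.00044772,
        0.00029313]), 'effort': array([ 2.22241819e-03, -6.19439721e+01, -2.62025428e+01, -1.30055037e-04,
        2.97459534e-03,  3.04384400e-05]), 'tcp_pos': array([221.7095818 , 584.10336073, 196.76570731]), 'tool_rot': array([-3.14057155e+00, -1.04236939e-04,  2.77875697e+00]), 'wrist_force': array([-0.25181071,  0.41115746, -1.25203883]), 'ft_torque': array([ 0.00834898, -0.00097932,  0.02444462]), 'opening': 85.12292588791813}
```

View pics/top0.png

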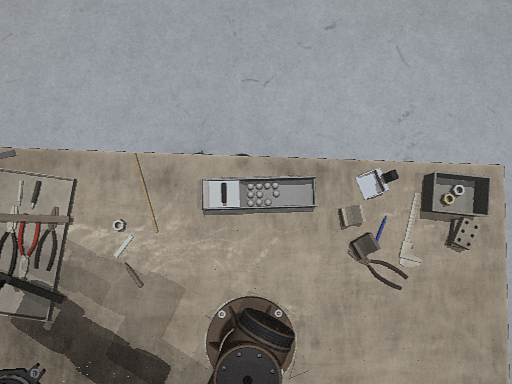

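View pics/scene0.png

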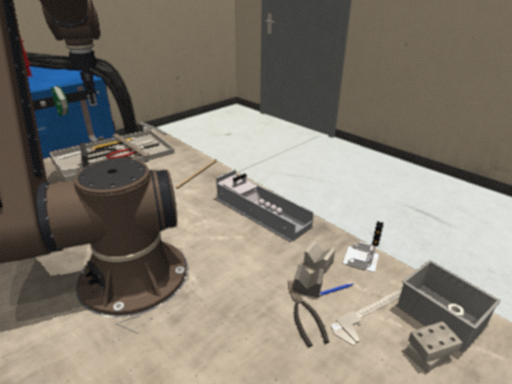

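Top view: the pan runs along world y, with the plate and cover at left (224,194) and balls near (265,193). The scoop is at (375,183) with its grip at (391,176), the bar runs from (136,153) to (157,232), and the vee block is at (352,216). Next I'll get coarse positions.

```bash
python3 - <<'E'
from h import *
f=np.load('/tmp/top.npz');w=f['w'];p=f['p']
hsv=cv2.cvtColor(p,cv2.COLOR_RGB2HSV)
for n,(r0,r1,c0,c1) in dict(pan=(170,222,195,325),scoop=(160,205,345,405),vb=(200,232,335,368)).items():
    W=w[r0:r1,c0:c1].reshape(-1,3);
    for a,b in((-5,5),(10,24),(24,34),(34,50),(50,60),(60,80),(80,130)):
        m=(W[:,2]>a)&(W[:,2]<=b)
        if m.sum()>3:
            r=cv2.minAreaRect(W[m][:,:2].astype(np.float32)); print(n,a,b,m.sum(),np.round(np.array(r[0])),np.round(r[1]),round(r[2],1), W[m].mean(0).round(1))
for px in((136,153),(157,232),(224,194),(391,176),(203,180),(315,178),(315,208),(204,213)): print(px,w[px[1],px[0]].round(1))
# bar mask
s=(hsv[:,:,1]>120)&(hsv[:,:,0]>12)&(hsv[:,:,0]<30);s[:,:125]=0;s[:,170:]=0;s[:145]=0;s[245:]=0
v,u=np.nonzero(s);print(len(v),u.min(),u.max(),v.min(),v.max());W=w[v,u];print(cv2.minAreaRect(W[:,:2].astype(np.float32)),W[:,2].mean())
H=get_image('wrist');print(H['hand_eye'],H['mtx'])
E
```

```text
pan -5 5 3793 [406. -31.] [378. 149.] 89.2 [400.2 -50.7   1.3]
pan 10 24 494 [409. -68.] [ 81. 243.] 0.9 [413.3 -41.6  19.1]
pan 24 34 209 [408. -58.] [ 81. 261.] 0.7 [411.4 -48.2  27.4]
pan 34 50 96 [408. -31.] [ 81. 314.] 0.9 [421.7 -46.   42.8]
pan 50 60 884 [410. -32.] [ 84. 314.] 1.0 [411.8  30.6  56.3]
pan 60 80 440 [409. -27.] [ 83. 311.] 0.9 [400.3  82.2  63.4]
pan 80 130 96 [408.  64.] [11. 51.] 90.0 [407.4  63.8  89.4]
scoop -5 5 2288 [ 441. -368.] [177. 130.] 89.1 [ 438.6 -363.1    0.5]
scoop 10 24 45 [ 435. -354.] [71. 49.] 22.7 [ 438.7 -364.8   17.2]
scoop 24 34 94 [ 438. -362.] [72. 46.] 18.0 [ 441.  -371.8   29.1]
scoop 34 50 16 [ 410. -356.] [ 23. 105.] 53.8 [ 439.4 -376.7   39.1]
scoop 60 80 22 [ 444. -379.] [28.  8.] 27.0 [ 443.8 -376.8   70.2]
scoop 80 130 112 [ 446. -383.] [26. 20.] 22.2 [ 445.  -380.1  110.5]
vb -5 5 600 [ 344. -295.] [95. 90.] 89.2 [ 343.1 -292.5    0.5]
vb 10 24 41 [ 342. -279.] [46. 35.] 9.5 [ 342.3 -277.9   19.5]
vb 24 34 114 [ 343. -284.] [49. 44.] 10.5 [ 344.7 -291.2   29.3]
vb 34 50 272 [ 345. -291.] [49. 61.] 10.5 [ 344.1 -291.9   42.2]
(136, 153) [536.  329.5  -1.2]
(157, 232) [304.4 264.7   1.8]
(224, 194) [403.6  63.4  91.8]
(391, 176) [ 442.8 -376.7  114.7]
(203, 180) [445.9 124.   59.7]
(315, 178) [ 454.4 -193.8    1. ]
(315, 208) [ 366.7 -190.8    5.3]
(204, 213) [357.1 129.8   0.7]Traceback (most recent call last):
  File "<stdin>", line 13, in <module>
    return umr_minimum(a, axis, None, out, keepdims, initial, where)
ValueError: zero-size array to reduction operation minimum which has no identity
```

```bash
cat >> h.py <<'E'
def Rt(yaw,tilt=0,roll=0):
    """tool down with tool y axis = world (sin yaw,-cos yaw); degrees; tilt about tool y, roll about tool x"""
    return (Rn.from_euler('xyz',[np.pi,0,np.radians(yaw)])*Rn.from_euler('yx',[tilt,roll],degrees=True)).as_matrix()
from scipy.linalg import logm,expm
def rows(p1,R1,n,p0=None,R0=None):
    "constant row (slide m, rotation rad) repeated n times"
    a,b,_=tool(); R0=a if R0 is None else R0; p0=b if p0 is None else np.array(p0,float)
    T0=np.eye(4);T0[:3,:3]=R0;T0[:3,3]=p0;T1=np.eye(4);T1[:3,:3]=R1;T1[:3,3]=p1
    D=expm(np.real(logm(np.linalg.inv(T0)@T1))/n)
    print(n,'x slide',(D[:3,3]/1000).round(4).tolist(),'rot',Rn.from_matrix(D[:3,:3]).as_rotvec().round(4).tolist())
E
python3 - <<'E'
from h import *
im=get_image('wrist');print(np.round(im['hand_eye'],3),im['mtx'])
rows([440,40,300],Rt(91),14)
im,w=world('top');p=im['pixels'];hsv=cv2.cvtColor(p,cv2.COLOR_RGB2HSV)
print(hsv[190:196,144:150].tolist()[0],p[193,140:152].tolist())
E
```

```text
[[ 0.00000e+00 -9.58000e-01 -2.87000e-01  7.25500e+01]
 [ 1.00000e+00  0.00000e+00 -1.00000e-03 -1.86500e+00]
 [ 1.00000e-03 -2.87000e-01  9.58000e-01 -1.75927e+02]
 [ 0.00000e+00  0.00000e+00  0.00000e+00  1.00000e+00]] [[339.57662721   0.         250.40429897]
 [  0.         339.57662721 191.37310902]
 [  0.           0.           1.        ]]
14 x slide [-0.0428, -0.012, -0.0074] rot [-0.0001, 0.0, 0.085]
[[17, 88, 168], [16, 86, 148], [18, 57, 76], [16, 40, 142], [18, 48, 138], [22, 40, 139]] [[140, 130, 116], [134, 124, 111], [141, 131, 118], [145, 134, 118], [142, 122, 95], [170, 146, 112], [133, 113, 86], [82, 77, 69], [157, 145, 132], [153, 144, 130], [144, 135, 121], [147, 134, 121]]
```

```bash
R='[-0.0428,-0.012,-0.0074]'; 
python3 -m jog '{"slide":[[-0.0428,-0.012,-0.0074],[-0.0428,-0.012,-0.0074],[-0.0428,-0.012,-0.0074],[-0.0428,-0.012,-0.0074],[-0.0428,-0.012,-0.0074],[-0.0428,-0.012,-0.0074],[-0.0428,-0.012,-0.0074]],"rotation":[[0,0,0.085],[0,0,0.085],[0,0,0.085],[0,0,0.085],[0,0,0.085],[0,0,0.085],[0,0,0.085]],"jaw":[1,1,1,1,1,1,1]}'
python3 -m jog '{"slide":[[-0.0428,-0.012,-0.0074],[-0.0428,-0.012,-0.0074],[-0.0428,-0.012,-0.0074],[-0.0428,-0.012,-0.0074],[-0.0428,-0.012,-0.0074],[-0.0428,-0.012,-0.0074],[-0.0428,-0.012,-0.0074],[0,0,0]],"rotation":[[0,0,0.085],[0,0,0.085],[0,0,0.085],[0,0,0.085],[0,0,0.085],[0,0,0.085],[0,0,0.085],[0,0,0]],"jaw":[1,1,1,1,1,1,1,1]}'
python3 - <<'E'
from h import *
s=get_state();print(s)
im,w=world('wrist');save(im,'w1');np.savez('/tmp/w1',w=w,p=im['pixels'])
E
```

```text
clock: 0.9
tcp_pos: [415.4, 344.2, 249.2]
tool_rot: [-3.142, -0.0, 2.18]
wrist_force: [0.8, 0.1, -0.1]
opening: 85.2
clock: 1.7
tcp_pos: [440.1, 36.5, 301.8]
tool_rot: [3.14, 0.001, 1.581]
wrist_force: [-0.3, 0.5, -1.0]
opening: 85.2
{'clock': 1.7, 'joint_positions': array([-6.65973078e-02,  1.17034651e-01,  1.82289279e+00, -7.04404435e-04,
        1.20023321e+00, -7.70249272e-02]), 'qvel': array([ 0.08474678,  0.02513773, -0.00513082,  0.02161348, -0.01539947,
        0.0114341 ]), 'effort': array([ -2.84638658, -37.50071168, -27.71821082,  -0.26121405,
         0.19148684,  -0.15460011]), 'tcp_pos': array([440.10306522,  36.50301441, 301.79843426]), 'tool_rot': array([3.14021554e+00, 7.65192597e-04, 1.58147804e+00]), 'wrist_force': array([-0.31198733,  0.47103965, -0.95236469]), 'ft_torque': array([0.01089712, 0.00720714, 0.04939263]), 'opening': 85.22031090532515}
```

View pics/w1.png

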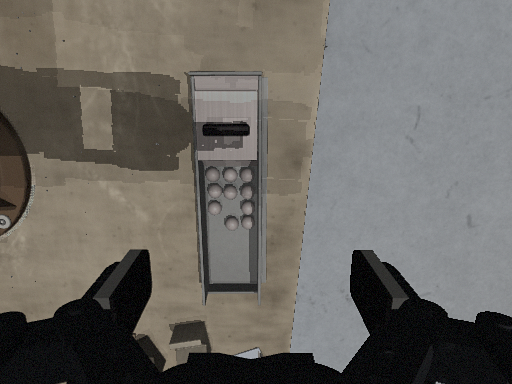

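The wrist view shows ten balls: three each in rows 174 and 190, then (214,207), (247,207), (231,222) and (247,221). The cover's handle at (226,129) seems to run across the pan, so I'll measure it.

```bash
python3 - <<'E'
from h import *
f=np.load('/tmp/w1.npz');w=f['w'];p=f['p']
W=w[60:310,175:280].reshape(-1,3)
P=p[60:310,175:280].reshape(-1,3)
for a,b in((22,30),(52,57.5),(57.5,62),(66,80),(80,100)):
    m=(W[:,2]>a)&(W[:,2]<=b)
    r=cv2.minAreaRect(W[m][:,:2].astype(np.float32)); print(a,b,m.sum(),np.round(r[0],1),np.round(r[1],1),round(r[2],1),W[m].mean(0).round(1))
# profile along x at handle's row and cover rows; along y
for v in (85,100,110,129,145,155): print(v,[(round(float(w[v,u,0])),round(float(w[v,u,1])),round(float(w[v,u,2]))) for u in range(186,270,3)])
print('col226',[(v,round(float(w[v,226,1])),round(float(w[v,226,2]))) for v in range(68,170,3)])
E
python3 -c "
import cv2
a=cv2.imread('pics/w1.png')[65:235,180:275];cv2.imwrite('pics/w1c.png',cv2.resize(a,None,fx=3.5,fy=3.5,interpolation=3))"
```

```text
22 30 671 [415.6 -85. ] [ 81.4 213.8] 0.7 [409.2 -85.5  24. ]
52 57.5 2996 [412.6 -34.6] [ 84.1 314.2] 0.9 [417.2  26.   55.3]
57.5 62 2586 [412.   72.7] [ 78.9 100.5] 1.1 [405.8  75.   59.4]
66 80 297 [410.3  97.9] [82.4 58.2] 0.6 [410.7 122.1  72.6]
80 100 557 [411.5  63.2] [53.6 12.3] 0.1 [411.9  63.5  87.7]
85 [(353, 112, -1), (357, 112, 0), (370, 112, 56), (373, 112, 51), (377, 112, 52), (380, 112, 52), (384, 112, 53), (387, 112, 52), (391, 112, 52), (395, 112, 52), (398, 112, 53), (402, 112, 51), (405, 112, 51), (409, 112, 53), (413, 112, 51), (416, 112, 51), (420, 112, 51), (423, 112, 52), (427, 112, 52), (431, 112, 51), (434, 112, 52), (438, 112, 50), (441, 113, 52), (445, 113, 52), (448, 113, 53), (452, 113, 56), (458, 113, 1), (462, 113, 0)]
100 [(352, 93, 0), (356, 93, -1), (369, 95, 56), (374, 95, 60), (377, 95, 60), (381, 95, 62), (385, 95, 61), (388, 95, 61), (392, 95, 61), (395, 95, 59), (399, 95, 61), (402, 95, 60), (406, 95, 61), (409, 95, 60), (413, 95, 62), (416, 95, 60), (420, 95, 61), (424, 95, 60), (427, 95, 61), (431, 95, 58), (434, 95, 58), (438, 95, 60), (441
[... 1586 characters left out ...]
 28, 55), (420, 28, 56), (423, 28, 55), (427, 28, 56), (431, 29, 58), (435, 28, 55), (439, 29, 56), (442, 28, 54), (446, 29, 56), (450, 29, 56), (454, 28, 54), (460, 18, -1), (464, 18, 0)]
col226 [(68, 134, 0), (71, 127, 72), (74, 124, 73), (77, 121, 55), (80, 118, 52), (83, 114, 52), (86, 111, 51), (89, 108, 50), (92, 104, 61), (95, 101, 59), (98, 97, 60), (101, 94, 61), (104, 90, 60), (107, 87, 59), (110, 83, 58), (113, 80, 59), (116, 76, 59), (119, 73, 58), (122, 69, 58), (125, 69, 88), (128, 65, 88), (131, 62, 88), (134, 58, 88), (137, 51, 58), (140, 47, 57), (143, 43, 57), (146, 40, 57), (149, 36, 57), (152, 32, 57), (155, 28, 57), (158, 25, 58), (161, 13, 17), (164, 6, 8), (167, 1, 4)]
```

View pics/w1c.png

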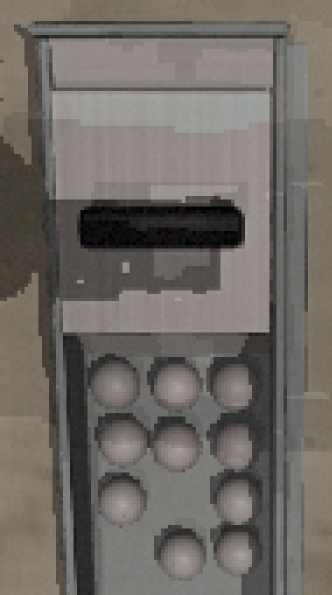

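The cover currently lies turned a quarter: its handle and its 75 mm side run across the pan, and its rear is tipped up on the apron. It will have to be turned back when I seat it. I'll grasp the handle with the jaws closing along the pan's length.

```bash
python3 - <<'E'
from h import *
rows([411,63.5,150],Rt(180),12)
E
```

```text
12 x slide [0.0035, -0.0005, 0.0126] rot [0.0001, 0.0001, -0.1298]
```

```bash
python3 -m jog '{"slide":[[0.0035,-0.0005,0.0126],[0.0035,-0.0005,0.0126],[0.0035,-0.0005,0.0126],[0.0035,-0.0005,0.0126],[0.0035,-0.0005,0.0126],[0.0035,-0.0005,0.0126],[0.0035,-0.0005,0.0126],[0.0035,-0.0005,0.0126],[0.0035,-0.0005,0.0126],[0.0035,-0.0005,0.0126],[0.0035,-0.0005,0.0126],[0.0035,-0.0005,0.0126]],"rotation":[[0,0,-0.13],[0,0,-0.13],[0,0,-0.13],[0,0,-0.13],[0,0,-0.13],[0,0,-0.13],[0,0,-0.13],[0,0,-0.13],[0,0,-0.13],[0,0,-0.13],[0,0,-0.13],[0,0,-0.13]],"jaw":[1,1,1,1,1,1,1,1,1,1,1,1]}'
python3 -m jog '{"slide":[[0,0,0.02],[0,0,0.02],[0,0,0.02],[0,0,0.01],[0,0,0]],"rotation":[[0,0,0],[0,0,0],[0,0,0],[0,0,0],[0,0,0]],"jaw":[0.6,0.6,0.6,0.6,0.6]}'
python3 -c "
from h import *
print(get_state()['joint_positions'],get_state()['tcp_pos'])"
```

```text
clock: 2.95
tcp_pos: [410.9, 65.9, 149.0]
tool_rot: [3.141, -0.0, -3.127]
wrist_force: [0.0, 0.8, -0.3]
opening: 85.4
clock: 3.45
tcp_pos: [410.5, 65.4, 78.7]
tool_rot: [3.141, -0.002, -3.133]
wrist_force: [0.3, -0.3, 0.1]
opening: 50.9
[-1.33672055e-03  3.97117440e-01  2.17795661e+00  2.56806322e-04
  5.68961696e-01 -1.58079847e+00] [410.54912527  65.39128179  78.7128949 ]
```

```bash
python3 -m jog '{"slide":[[0,-0.0015,0.006],[0,0,0.006],[0,0,0],[0,0,0],[0,0,0],[0,0,0],[0,0,0]],"rotation":[[0,0,0],[0,0,0],[0,0,0],[0,0,0],[0,0,0],[0,0,0],[0,0,0]],"jaw":[0.6,0.6,0,0,0,0,0]}'
python3 -m jog '{"slide":[[0,0,-0.01],[0,0,-0.01],[0,0,-0.02],[0,0,-0.02],[0,0,-0.02],[0,0,-0.02],[0,0,0]],"rotation":[[0,0,0],[0,0,0],[0,0,0],[0,0,0],[0,0,0],[0,0,0],[0,0,0]],"jaw":[0,0,0,0,0,0,0]}'
python3 - <<'E'
from h import *
im,w=world('scene');cv2.imwrite('pics/s1.png',cv2.resize(im['pixels'][130:260,180:340,::-1],None,fx=4,fy=4,interpolation=2))
E
```

```text
clock: 4.15
tcp_pos: [411.2, 63.3, 67.8]
tool_rot: [3.141, 0.0, -3.134]
wrist_force: [0.2, 1.0, -0.2]
opening: -0.2
clock: 4.85
tcp_pos: [412.1, 63.3, 170.4]
tool_rot: [3.142, 0.005, -3.134]
wrist_force: [-0.1, 0.3, 0.6]
opening: 0.1
```

View pics/s1.png

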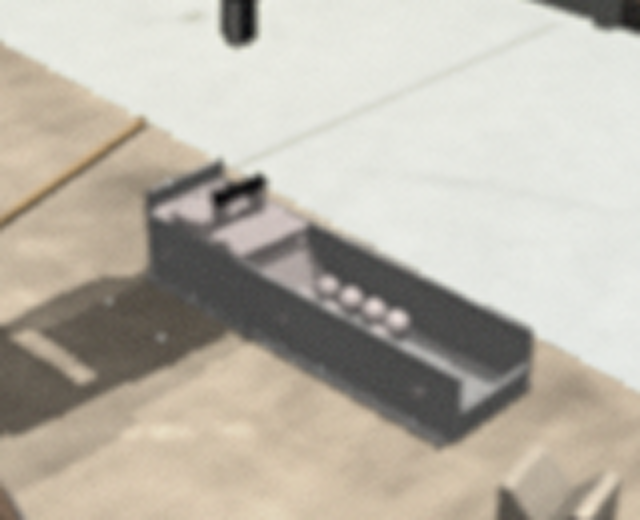

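The jaws shut on nothing and the cover is unmoved. I'll check the calibration by projecting the fingertip and the handle.

```bash
python3 - <<'E'
from h import *
im,w=world('scene')
def pr(X):
    c=im['R']@np.array(X,float)+im['t'];q=im['mtx']@c;return (q[:2]/q[2]).round(1)
print('tip',pr([412,63.3,170]),'handle',pr([411.5,63.5,88]))
b=(im['pixels'].max(2)<60)
v,u=np.nonzero(b[165:190,225:255]);W=w[v+165,u+225];print(len(v),np.median(W,0),u.mean()+225,v.mean()+165)
print(W[(W[:,2]>60)].mean(0), W[:,2].round(0))
im,w=world('wrist');save(im,'w2')
W=w.reshape(-1,3);m=(W[:,2]>80)&(W[:,2]<100)&(abs(W[:,0]-410)<60)&(abs(W[:,1]-64)<60);print(m.sum(),cv2.minAreaRect(W[m][:,:2].astype(np.float32)) if m.sum()>5 else 0)
E
```

```text
tip [239.5 152.2] handle [239.7 176.5]
31 [405.99973167  59.7498169   89.27977885] 238.90322580645162 177.41935483870967
[404.82030098  59.594982    88.88358816] [91. 89. 89. 92. 90. 89. 89. 89. 88. 90. 92. 91. 88. 88. 87. 83. 94. 92.
 93. 93. 89. 86. 84. 82. 90. 90. 89. 88. 88. 88. 85.]
1057 ((411.21746826171875, 63.19895935058594), (53.72722625732422, 12.593070983886719), 0.17375652492046356)
```

View pics/w2.png

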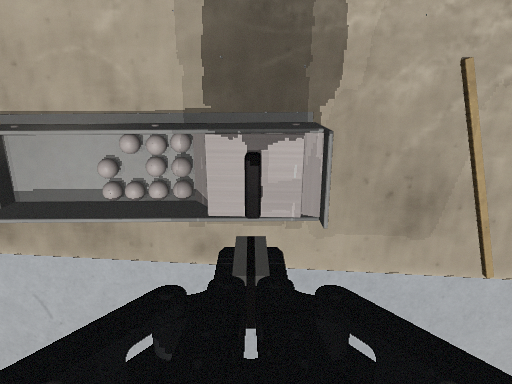

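```bash
python3 - <<'E'
from h import *
im,w=world('scene')
q=w[110:150,225:255];W=q.reshape(-1,3);m=(abs(W[:,0]-412)<60)&(abs(W[:,1]-63)<60)&(W[:,2]>120)
print(m.sum(),W[m].min(0),W[m].max(0));S=W[m];S=S[S[:,2].argsort()][:25];print(S.round(0).tolist())
R0,p0,s=tool();im,w=world('wrist')
q=w[225:300,235:270].reshape(-1,3);T=(q-p0)@R0
m=(abs(T[:,0])<40)&(abs(T[:,1])<40);T=T[m];T=T[(-T[:,2]).argsort()][:400:10];print(s['tcp_pos'],T.round(0).tolist())
E
```

```text
626 [389.76829294   3.10080188 202.89192738] [426.61373387 112.34547871 311.77498098]
[[417.0, 57.0, 203.0], [413.0, 57.0, 204.0], [403.0, 55.0, 205.0], [418.0, 58.0, 206.0], [409.0, 57.0, 206.0], [419.0, 55.0, 206.0], [405.0, 57.0, 207.0], [402.0, 58.0, 208.0], [399.0, 59.0, 208.0], [406.0, 58.0, 209.0], [401.0, 62.0, 210.0], [398.0, 62.0, 210.0], [401.0, 69.0, 211.0], [400.0, 56.0, 211.0], [401.0, 65.0, 212.0], [406.0, 50.0, 212.0], [415.0, 50.0, 212.0], [402.0, 62.0, 212.0], [405.0, 57.0, 213.0], [402.0, 50.0, 213.0], [410.0, 50.0, 214.0], [402.0, 58.0, 214.0], [400.0, 69.0, 214.0], [406.0, 54.0, 214.0], [408.0, 51.0, 214.0]]
[410.69555501  63.25036017 167.25017575] [[11.0, -5.0, -36.0], [11.0, 4.0, -37.0], [11.0, 4.0, -37.0], [11.0, -8.0, -38.0], [11.0, 4.0, -38.0], [11.0, -7.0, -39.0], [11.0, -6.0, -39.0], [11.0, 3.0, -39.0], [11.0, -1.0, -40.0], [11.0, -7.0, -40.0], [11.0, -6.0, -40.0], [11.0, -7.0, -41.0], [11.0, -3.0, -41.0], [11.0, -6.0, -41.0], [11.0, -7.0, -42.0], [11.0, -8.0, -42.0], [10.0, -6.0, -42.0], [11.0, -2.0, -42.0], [11.0, -7.0, -43.0], [11.0, 3.0, -43.0], [11.0, -3.0, -43.0], [11.0, -6.0, -44.0], [11.0, -7.0, -44.0], [11.0, -1.0, -44.0], [11.0, -5.0, -45.0], [11.0, 4.0, -45.0], [11.0, -6.0, -45.0], [12.0, -1.0, -46.0], [11.0, 3.0, -46.0], [11.0, -8.0, -46.0], [11.0, -4.0, -46.0], [11.0, 2.0, -47.0], [11.0, -2.0, -47.0], [11.0, 0.0, -47.0], [11.0, 2.0, -47.0], [11.0, -1.0, -48.0], [11.0, -3.0, -48.0], [11.0, -4.0, -48.0], [11.0, 4.0, -49.0], [11.0, -6.0, -49.0]]
```

Both cameras put the real fingertips about 35 mm short of the reported TCP, so tip = TCP − 35 mm along the tool. That is why the grasp missed, and I'll apply the correction and go lower.

```bash
python3 -m jog '{"slide":[[0,0,0],[0,0,0.03],[0,0,0.03],[0,0,0.03],[0,0,0.02],[0,0,0.02],[0,0,0.005],[0,0,0]],"rotation":[[0,0,0],[0,0,0],[0,0,0],[0,0,0],[0,0,0],[0,0,0],[0,0,0],[0,0,0]],"jaw":[0.6,0.6,0.6,0.6,0.6,0.6,0.6,0.6]}'
python3 -m jog '{"slide":[[0,0,0],[0,0,0],[0,0,0],[0,0,0],[0,0,0]],"rotation":[[0,0,0],[0,0,0],[0,0,0],[0,0,0],[0,0,0]],"jaw":[0,0,0,0,0]}'
```

```text
clock: 5.9
tcp_pos: [410.7, 63.3, 32.1]
tool_rot: [3.141, -0.002, -3.134]
wrist_force: [0.6, 1.2, 0.2]
opening: 51.1
clock: 6.4
tcp_pos: [411.4, 63.1, 33.2]
tool_rot: [-3.142, 0.001, -3.135]
wrist_force: [-1.6, -4.3, 7.4]
opening: 11.7
```

```bash
python3 -m jog '{"slide":[[0,0,-0.01],[0,0,-0.01],[0,0,-0.02],[0,0,-0.02],[0,0,-0.02],[0,0,0]],"rotation":[[0,0,0],[0,0,0],[0,0,0],[0,0,0],[0,0,0],[0,0,0]],"jaw":[0,0,0,0,0,0]}'
python3 - <<'E'
from h import *
im,w=world('scene');
im2,w2=world('wrist');a=cv2.resize(im['pixels'][110:240,190:310,::-1],None,fx=3,fy=3,interpolation=2)
b=im2['pixels'][:,100:512,::-1];b=b[:384];a=cv2.copyMakeBorder(a,0,0,0,0,0);h=np.zeros((390,a.shape[1]+412,3),np.uint8);h[:a.shape[0],:a.shape[1]]=a[:390];h[:384,a.shape[1]:]=b
cv2.imwrite('pics/m1.png',h)
E
```

```text
clock: 7.0
tcp_pos: [412.0, 63.4, 115.2]
tool_rot: [3.142, 0.005, -3.134]
wrist_force: [1.2, -0.0, -2.0]
opening: 11.9
```

View pics/m1.png

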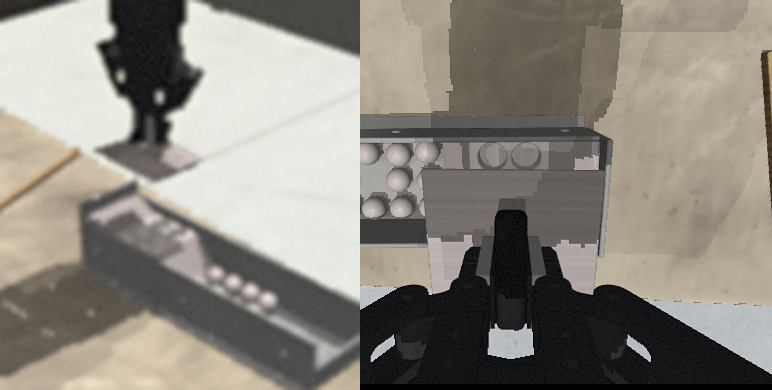

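```bash
python3 -m jog '{"slide":[[-0.009,0.027,0],[-0.009,0.027,0],[-0.009,0.028,0],[-0.009,0.028,0],[-0.007,0.027,0],[0,0,0.03],[0,0,0.03],[0,0,0.03],[0,0,0.025],[0,0,0]],"rotation":[[0,0,0],[0,0,0],[0,0,0],[0,0,0],[0,0,0],[0,0,0],[0,0,0],[0,0,0],[0,0,0],[0,0,0]],"jaw":[0,0,0,0,0,0,0,0,0,0]}'
python3 -m jog '{"slide":[[0,0,0.006],[0,0,0.004],[0,0,0.003],[0,0,0]],"rotation":[[0,0,0],[0,0,0],[0,0,0],[0,0,0]],"jaw":[0,0,0,0]}'
```

```text
clock: 8.1
tcp_pos: [451.1, 200.0, -5.5]
tool_rot: [-3.14, -0.006, -3.134]
wrist_force: [0.5, -0.3, -2.0]
opening: 11.7
clock: 8.5
tcp_pos: [452.9, 200.9, -13.5]
tool_rot: [3.141, 0.001, -3.134]
wrist_force: [-6.7, 2.6, 16.4]
opening: 11.0
```

```bash
python3 -m jog '{"slide":[[0,0,-0.001],[0,0,0],[0,0,0],[0,0,-0.02],[0,0,-0.03],[0,0,-0.03],[0,0,-0.03]],"rotation":[[0,0,0],[0,0,0],[0,0,0],[0,0,0],[0,0,0],[0,0,0],[0,0,0]],"jaw":[0,0.6,0.8,0.8,0.8,0.8,0.8]}'
python3 - <<'E'
from h import *
_,p,s=tool();p[2]+=100;print(p);R1=Rt(82);rows(p,R1,12)
rows([445,-381,210],Rt(18),14,p,R1)
E
```

```text
clock: 9.2
tcp_pos: [453.1, 200.5, 97.0]
tool_rot: [3.141, 0.0, -3.135]
wrist_force: [0.6, 0.8, -0.4]
opening: 68.3
[453.05736323 200.51288999 196.950823  ]
12 x slide [-0.0, 0.0, -0.0083] rot [0.0, -0.0, 0.1431]
14 x slide [-0.035, 0.0263, -0.0009] rot [0.0, -0.0, 0.0798]
```

```bash
python3 -m jog '{"slide":[[0,0,-0.0083],[0,0,-0.0083],[0,0,-0.0083],[0,0,-0.0083],[0,0,-0.0083],[0,0,-0.0083],[0,0,-0.0083],[0,0,-0.0083],[0,0,-0.0083],[0,0,-0.0083],[0,0,-0.0083],[0,0,-0.0083]],"rotation":[[0,0,0.143],[0,0,0.143],[0,0,0.143],[0,0,0.143],[0,0,0.143],[0,0,0.143],[0,0,0.143],[0,0,0.143],[0,0,0.143],[0,0,0.143],[0,0,0.143],[0,0,0.143]],"jaw":[1,1,1,1,1,1,1,1,1,1,1,1]}'
python3 -m jog '{"slide":[[-0.035,0.0263,-0.001],[-0.035,0.0263,-0.001],[-0.035,0.0263,-0.001],[-0.035,0.0263,-0.001],[-0.035,0.0263,-0.001],[-0.035,0.0263,-0.001],[-0.035,0.0263,-0.001]],"rotation":[[0,0,0.08],[0,0,0.08],[0,0,0.08],[0,0,0.08],[0,0,0.08],[0,0,0.08],[0,0,0.08]],"jaw":[1,1,1,1,1,1,1]}'
python3 -m jog '{"slide":[[-0.035,0.0263,-0.001],[-0.035,0.0263,-0.001],[-0.035,0.0263,-0.001],[-0.035,0.0263,-0.001],[-0.035,0.0263,-0.001],[-0.035,0.0263,-0.001],[-0.035,0.0263,-0.001],[0,0,0],[0,0,0]],"rotation":[[0,0,0.08],[0,0,0.08],[0,0,0.08],[0,0,0.08],[0,0,0.08],[0,0,0.08],[0,0,0.08],[0,0,0],[0,0,0]],"jaw":[1,1,1,1,1,1,1,1,1]}'
python3 - <<'E'
from h import *
R0,p0,s=tool();im,w=world('wrist');save(im,'w3')
W=w.reshape(-1,3);near=(abs(W[:,0]-440)<110)&(abs(W[:,1]+365)<95)
for a,b in((8,20),(20,28),(28.5,40),(100,126)):
    m=near&(W[:,2]>a)&(W[:,2]<b)
    if m.sum()>5:
        r=cv2.minAreaRect(W[m][:,:2].astype(np.float32));print(a,b,m.sum(),np.round(r[0],1),np.round(r[1],1),round(r[2],1),W[m].mean(0).round(1))
E
```

```text
clock: 10.4
tcp_pos: [453.1, 200.5, 195.8]
tool_rot: [3.141, -0.0, 1.427]
wrist_force: [-0.3, 0.2, -0.5]
opening: 85.5
clock: 11.1
tcp_pos: [532.9, -93.2, 202.4]
tool_rot: [3.141, -0.0, 0.869]
wrist_force: [-0.1, 0.4, 0.8]
opening: 85.7
clock: 12.0
tcp_pos: [444.6, -381.5, 209.1]
tool_rot: [-3.141, -0.0, 0.311]
wrist_force: [0.6, 0.1, 0.5]
opening: 85.3
8 20 400 [ 401.3 -328. ] [149.1 119.6] 3.4 [ 394.7 -328.4   14. ]
20 28 752 [ 401.1 -331.2] [ 79.8 161.4] 53.1 [ 380.4 -315.7   24.8]
28.5 40 985 [ 395.6 -334.9] [ 68.7 169.5] 52.3 [ 367.4 -304.7   33.7]
100 126 722 [ 449.5 -386.4] [26.2 18. ] 21.1 [ 451.1 -385.9  117.5]
```

View pics/w3.png

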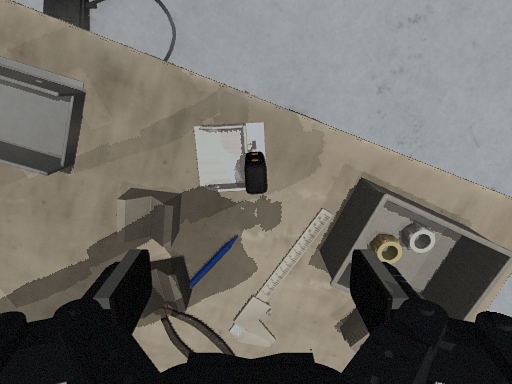

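```bash
python3 -m jog '{"slide":[[0.003,0.006,0.02],[0,0,0.03],[0,0,0.03],[0,0,0.03],[0,0,0.03],[0,0,0.03],[0,0,0.006],[0,0,0]],"rotation":[[0,0,-0.058],[0,0,0],[0,0,0],[0,0,0],[0,0,0],[0,0,0],[0,0,0],[0,0,0]],"jaw":[0.7,0.7,0.7,0.7,0.7,0.7,0.7,0.7]}'
python3 -m jog '{"slide":[[0,0,0],[0,0,0],[0,0,0],[0,0,0],[0,0,0],[0,0,0]],"rotation":[[0,0,0],[0,0,0],[0,0,0],[0,0,0],[0,0,0],[0,0,0]],"jaw":[0,0,0,0,0,0]}'
python3 - <<'E'
from h import *
im,w=world('scene')
r,p,s=tool();print(s['joint_positions'])
rows([400,-230,33+90],Rt(1),12,p+[0,0,90],r)
E
```

```text
clock: 12.85
tcp_pos: [450.3, -384.6, 32.9]
tool_rot: [-3.14, 0.0, 0.372]
wrist_force: [-1.0, -0.4, -0.3]
opening: 59.7
clock: 13.45
tcp_pos: [450.3, -385.9, 34.5]
tool_rot: [3.14, -0.001, 0.371]
wrist_force: [-0.2, 2.5, 8.0]
opening: 17.3
[-8.20024504e-01  6.48961196e-01  1.78555060e+00  3.97305416e-04
  7.05494244e-01  3.79735989e-01]
12 x slide [-0.0014, -0.0136, 0.0001] rot [0.0001, -0.0001, 0.0294]
```

```bash
python3 -m jog '{"slide":[[0,0,-0.01],[0,0,-0.02],[0,0,-0.03],[0,0,-0.03],[0,0,-0.01],[0,0,0]],"rotation":[[0,0,0],[0,0,0],[0,0,0],[0,0,0],[0,0,0],[0,0,0]],"jaw":[0,0,0,0,0,0]}'
python3 - <<'E'
from h import *
rows([413,-152,134],Rt(0.9),12)
E
```

```text
clock: 14.1
tcp_pos: [450.3, -386.1, 134.7]
tool_rot: [3.139, -0.001, 0.371]
wrist_force: [0.2, -0.8, -1.7]
opening: 17.3
12 x slide [0.001, -0.0198, 0.0] rot [0.0002, -0.0001, 0.0296]
```

```bash
python3 -m jog '{"slide":[[0.001,-0.0198,0],[0.001,-0.0198,0],[0.001,-0.0198,0],[0.001,-0.0198,0],[0.001,-0.0198,0],[0.001,-0.0198,0],[0.001,-0.0198,0],[0.001,-0.0198,0],[0.001,-0.0198,0],[0.001,-0.0198,0],[0.001,-0.0198,0],[0.001,-0.0198,0]],"rotation":[[0,0,0.0296],[0,0,0.0296],[0,0,0.0296],[0,0,0.0296],[0,0,0.0296],[0,0,0.0296],[0,0,0.0296],[0,0,0.0296],[0,0,0.0296],[0,0,0.0296],[0,0,0.0296],[0,0,0.0296]],"jaw":[0,0,0,0,0,0,0,0,0,0,0,0]}'
python3 -m jog '{"slide":[[0,0,0],[0,0,0]],"rotation":[[0,0,0],[0,0,0]],"jaw":[0,0]}'
python3 - <<'E'
from h import *
R0,p0,s=tool();im,w=world('wrist');save(im,'w4');np.savez('/tmp/w4',w=w,p=im['pixels'])
print(p0,s['tool_rot'])
E
```

```text
clock: 15.3
tcp_pos: [412.0, -150.9, 132.0]
tool_rot: [-3.14, 0.002, 0.014]
wrist_force: [0.8, 0.9, -0.9]
opening: 17.3
clock: 15.5
tcp_pos: [412.6, -151.8, 132.6]
tool_rot: [-3.141, 0.001, 0.017]
wrist_force: [0.0, 0.4, -1.5]
opening: 17.1
[ 412.59088887 -151.83168767  132.55035369] [-3.14101803e+00  1.02347785e-03  1.71180285e-02]
```

View pics/w4.png

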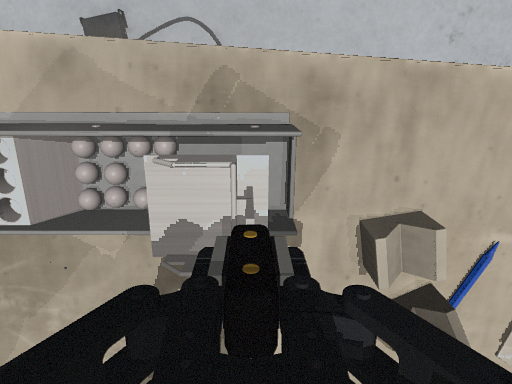

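```bash
python3 - <<'E'
from h import *
f=np.load('/tmp/w4.npz');w=f['w'];p=f['p']
def prof(u,v0,v1):
    print('col',u,[(v,)+tuple(np.round(w[v,u]).astype(int)) for v in range(v0,v1)])
prof(155,150,160);prof(155,246,262);prof(175,152,170);prof(175,240,262)
# rims
for u in (40,70,105,130):
    c=w[105:245,u];m=(c[:,2]>50)&(c[:,2]<60);print(u,c[m][:,0].min().round(1),c[m][:,0].max().round(1),np.median(c[m][:,1]).round(1)); x=np.sort(c[m][:,0]);g=np.diff(x).argmax();print('gap',x[g],x[g+1])
print('mouth row',[tuple(np.round(w[200,u]).astype(int)) for u in range(140,160)])
E
```

```text
col 155 [(150, np.int64(434), np.int64(-72), np.int64(20)), (151, np.int64(433), np.int64(-71), np.int64(19)), (152, np.int64(429), np.int64(-67), np.int64(2)), (153, np.int64(429), np.int64(-67), np.int64(4)), (154, np.int64(428), np.int64(-67), np.int64(3)), (155, np.int64(446), np.int64(-94), np.int64(101)), (156, np.int64(445), np.int64(-94), np.int64(101)), (157, np.int64(444), np.int64(-94), np.int64(99)), (158, np.int64(446), np.int64(-97), np.int64(112)), (159, np.int64(446), np.int64(-98), np.int64(114))]
col 155 [(246, np.int64(383), np.int64(-90), np.int64(100)), (247, np.int64(382), np.int64(-90), np.int64(99)), (248, np.int64(382), np.int64(-90), np.int64(101)), (249, np.int64(381), np.int64(-90), np.int64(100)), (250, np.int64(381), np.int64(-90), np.int64(101)), (251, np.int64(379), np.int64(-90), np.int64(99)), (252, np.int64(379), np.int64(-90), np.int64(100)), (253, np.int64(378), np.int64(-90), np.int64(100)), (254, np.int64(377), np.int64(-89), np.int64(99)), (255, np.int64(377), np.int64(-90), np.int64(100)), (256, np.int64(377), np.int64(-90), np.int64(101)), (2
[... 2863 characters left out ...]
), (np.int64(390), np.int64(-60), np.int64(21)), (np.int64(390), np.int64(-62), np.int64(22)), (np.int64(390), np.int64(-63), np.int64(22)), (np.int64(416), np.int64(-88), np.int64(100)), (np.int64(416), np.int64(-88), np.int64(100)), (np.int64(416), np.int64(-89), np.int64(99)), (np.int64(416), np.int64(-90), np.int64(101)), (np.int64(416), np.int64(-90), np.int64(99)), (np.int64(416), np.int64(-91), np.int64(101)), (np.int64(416), np.int64(-91), np.int64(100)), (np.int64(416), np.int64(-92), np.int64(101)), (np.int64(416), np.int64(-93), np.int64(99)), (np.int64(416), np.int64(-93), np.int64(100)), (np.int64(416), np.int64(-94), np.int64(99)), (np.int64(416), np.int64(-95), np.int64(100))]
```

```bash
python3 -m jog '{"slide":[[0.0024,0,0.01],[0,0,0.015],[0,0,0.015],[0,0,0.015],[0,0,0.015],[0,0,0.012],[0,0,0.006],[0,0,0]],"rotation":[[0,0,0],[0,0,0],[0,0,0],[0,0,0],[0,0,0],[0,0,0],[0,0,0],[0,0,0]],"jaw":[0,0,0,0,0,0,0,0]}'
python3 -m jog '{"slide":[[0,0,0.003],[0,0,0.002],[0,0,0.001],[0,0,0]],"rotation":[[0,0,0],[0,0,0],[0,0,0],[0,0,0]],"jaw":[0,0,0,0]}'
```

```text
clock: 16.35
tcp_pos: [414.8, -152.1, 44.2]
tool_rot: [-3.141, 0.002, 0.015]
wrist_force: [-0.1, -0.5, -1.1]
opening: 17.3
clock: 16.75
tcp_pos: [415.3, -151.9, 39.4]
tool_rot: [3.142, -0.0, 0.016]
wrist_force: [-0.2, 0.5, -2.7]
opening: 17.4
```

```bash
python3 -m jog '{"slide":[[0,0,0.001],[0,-0.008,0],[0,-0.008,0],[0,-0.008,0],[0,-0.008,0],[0,-0.008,0],[0,-0.008,0],[0,-0.008,0],[0,0,0]],"rotation":[[0,0,0],[0,0,0],[0,0,0],[0,0,0],[0,0,0],[0,0,0],[0,0,0],[0,0,0],[0,0,0]],"jaw":[0,0,0,0,0,0,0,0,0]}'
python3 -m jog '{"slide":[[0,-0.008,0],[0,-0.008,0],[0,-0.007,0],[0,-0.006,0],[0,0,0]],"rotation":[[0,0,0],[0,0,0],[0,0,0],[0,0,0],[0,0,0]],"jaw":[0,0,0,0,0]}'
python3 - <<'E'
from h import *
R0,p0,s=tool();im,w=world('wrist')
cv2.imwrite('pics/w5.png',im['pixels'][60:300,:,::-1])
E
```

```text
clock: 17.65
tcp_pos: [414.5, -94.8, 38.5]
tool_rot: [-3.141, -0.001, 0.016]
wrist_force: [1.7, 1.9, 8.6]
opening: 17.6
clock: 18.15
tcp_pos: [414.1, -66.1, 38.5]
tool_rot: [3.141, -0.001, 0.016]
wrist_force: [1.1, 0.3, 7.5]
opening: 17.4
```

View pics/w5.png

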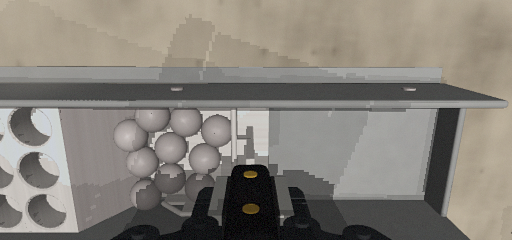

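The picture shows nearly all ten balls on the scoop floor, between (130,135) and (217,130), against the ramp. Next I'll push a little further and tip the mouth up.

```bash
python3 -m jog '{"slide":[[0,-0.003,0],[0,0.0027,-0.0009],[0,0.0027,-0.0009],[0,0.0027,-0.0009],[0,0.0027,-0.0009],[0,0.0027,-0.0009],[0,0,0]],"rotation":[[0,0,0],[0.0785,0,0],[0.0785,0,0],[0.0785,0,0],[0.0785,0,0],[0.0785,0,0],[0,0,0]],"jaw":[0,0,0,0,0,0,0]}'
cat >> h.py <<'E'
def pan2w(x,y=0,z=0):
    a=np.radians(1.1);o=np.array([412.75,-27.0]);return np.array([*(o+x*np.array([-np.sin(a),np.cos(a)])+y*np.array([-np.cos(a),-np.sin(a)])),z])
def scoop(xm,zm,a):
    R=Rt(1.0,0,a);return pan2w(xm,0,zm)-R@np.array([0,-65,34.5]),R
E
python3 - <<'E'
from h import *
r,p,s=tool();print(s['joint_positions'])
im,w=world('scene');cv2.imwrite('pics/s2.png',cv2.resize(im['pixels'][150:250,200:320,::-1],None,fx=5,fy=5,interpolation=2))
seq=[(20,100,22,6),(60,80,22,5),(62,58,0,5),(64,60,-30,8)]
for x,z,a,n in seq:
    p1,r1=scoop(x,z,a);print(p1.round(1));rows(p1,r1,n,p,r);p,r=p1,r1
E
```

```text
clock: 18.9
tcp_pos: [413.8, -78.0, 40.1]
tool_rot: [-2.745, 0.002, 0.013]
wrist_force: [2.2, 0.6, 4.2]
opening: 17.1
[-0.57268178  0.55669775  2.1293575   0.49202583  0.746611    0.57269559]
[413.6 -80.2 107.6]
6 x slide [-0.0, -0.004, -0.0105] rot [-0.0021, -0.0, -0.0008]
[412.9 -40.2  87.6]
5 x slide [-0.0, -0.0059, 0.0067] rot [0.0, -0.0, -0.0]
[412.7 -30.   92.5]
5 x slide [-0.0, -0.0022, -0.0005] rot [-0.0768, 0.0, -0.0]
[412.2  -2.  122.4]
8 x slide [-0.0, -0.0026, -0.0045] rot [-0.0654, -0.0, -0.0]
```

View pics/s2.png

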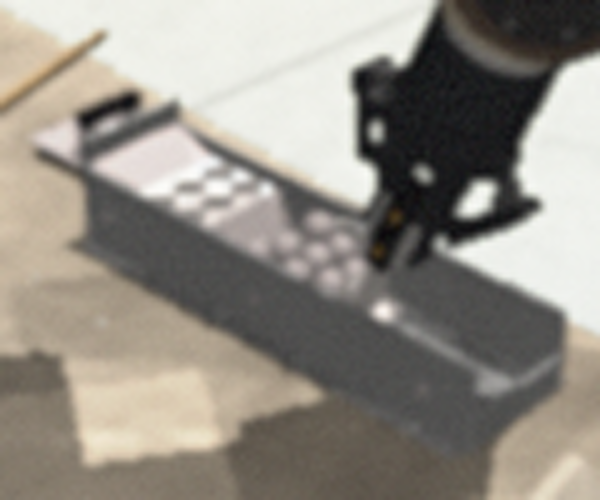

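The scoop is tipped and holds most of the balls. Now lift it and carry it over the plate.

```bash
python3 -m jog '{"slide":[[0,-0.004,-0.0105],[0,-0.004,-0.0105],[0,-0.004,-0.0105],[0,-0.004,-0.0105],[0,-0.004,-0.0105],[0,-0.004,-0.0105],[0,0,0]],"rotation":[[0,0,0],[0,0,0],[0,0,0],[0,0,0],[0,0,0],[0,0,0],[0,0,0]],"jaw":[0,0,0,0,0,0,0]}'
python3 -m jog '{"slide":[[0,-0.006,0.0067],[0,-0.006,0.0067],[0,-0.006,0.0067],[0,-0.006,0.0067],[0,-0.006,0.0067],[0,0,0]],"rotation":[[0,0,0],[0,0,0],[0,0,0],[0,0,0],[0,0,0],[0,0,0]],"jaw":[0,0,0,0,0,0]}'
python3 - <<'E'
from h import *
r,p,s=tool();print(s['joint_positions'])
im,w=world('wrist');save(im,'w6')
for x,z,a,n in [(62,58,0,6),(64,60,-32,8)]:
    p1,r1=scoop(x,z,a);print(p1.round(1));rows(p1,r1,n,p,r);p,r=p1,r1
E
```

```text
clock: 19.65
tcp_pos: [414.5, -80.1, 109.4]
tool_rot: [-2.75, -0.002, 0.016]
wrist_force: [0.3, 0.8, -4.8]
opening: 17.3
clock: 20.25
tcp_pos: [412.9, -38.0, 88.0]
tool_rot: [-2.748, 0.001, 0.017]
wrist_force: [0.6, -1.2, -5.2]
opening: 17.6
[-0.49434816  0.44696093  2.13290193  0.47339867  0.82140864  0.68949639]
[412.7 -30.   92.5]
6 x slide [-0.0, -0.0015, -0.0004] rot [-0.0656, 0.0002, -0.0002]
[4.122e+02 2.000e-01 1.237e+02]
8 x slide [-0.0, -0.0027, -0.0048] rot [-0.0698, 0.0, -0.0]
```

View pics/w6.png

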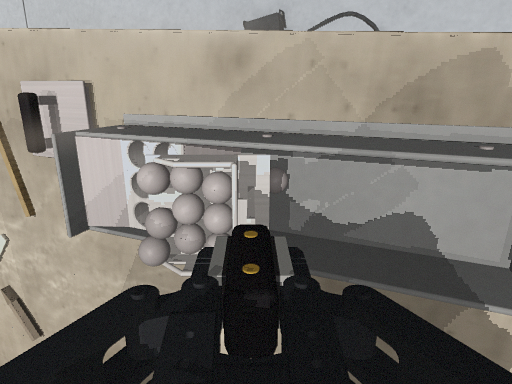

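Eight or nine balls are aboard, and at least one is left in the trough at (280,180). Now pour slowly.

```bash
python3 -m jog '{"slide":[[0,-0.0015,-0.0004],[0,-0.0015,-0.0004],[0,-0.0015,-0.0004],[0,-0.0015,-0.0004],[0,-0.0015,-0.0004],[0,-0.0015,-0.0004]],"rotation":[[-0.0656,0,0],[-0.0656,0,0],[-0.0656,0,0],[-0.0656,0,0],[-0.0656,0,0],[-0.0656,0,0]],"jaw":[0,0,0,0,0,0]}'
python3 -m jog '{"slide":[[0,-0.0014,-0.0024],[0,-0.0014,-0.0024],[0,-0.0014,-0.0024],[0,-0.0014,-0.0024],[0,-0.0014,-0.0024],[0,-0.0014,-0.0024],[0,-0.0014,-0.0024],[0,-0.0014,-0.0024],[0,-0.0014,-0.0024],[0,-0.0014,-0.0024],[0,0,0],[0,0,0]],"rotation":[[-0.035,0,0],[-0.035,0,0],[-0.035,0,0],[-0.035,0,0],[-0.035,0,0],[-0.035,0,0],[-0.035,0,0],[-0.035,0,0],[-0.035,0,0],[-0.035,0,0],[0,0,0],[0,0,0]],"jaw":[0,0,0,0,0,0,0,0,0,0,0,0]}'
python3 -m jog '{"slide":[[0,-0.0014,-0.0024],[0,-0.0014,-0.0024],[0,-0.0014,-0.0024],[0,-0.0014,-0.0024],[0,-0.0014,-0.0024],[0,-0.0014,-0.0024],[0,0,0],[0,0,0],[0,0,0],[0,0,0],[0,0,0]],"rotation":[[-0.035,0,0],[-0.035,0,0],[-0.035,0,0],[-0.035,0,0],[-0.035,0,0],[-0.035,0,0],[0,0,0],[0,0,0],[0,0,0],[0,0,0],[0,0,0]],"jaw":[0,0,0,0,0,0,0,0,0,0,0]}'
python3 - <<'E'
from h import *
r,p,s=tool();print(s['joint_positions'])
im,w=world('wrist')
i2,w2=world('scene');a=cv2.resize(i2['pixels'][150:230,200:300,::-1],None,fx=4,fy=4,interpolation=2)
h=np.zeros((384,800,3),np.uint8);h[:320,:400]=a;h[:384,400:]=im['pixels'][:,20:420,::-1];cv2.imwrite('pics/m2.png',h)
E
```

```text
clock: 20.9
tcp_pos: [413.5, -31.2, 93.2]
tool_rot: [3.138, -0.001, 0.015]
wrist_force: [0.2, -0.4, -5.2]
opening: 17.3
clock: 22.1
tcp_pos: [413.1, -13.5, 114.3]
tool_rot: [2.792, -0.0, 0.016]
wrist_force: [0.7, 0.4, -1.2]
opening: 17.2
clock: 23.2
tcp_pos: [412.8, -0.1, 123.8]
tool_rot: [2.581, -0.0, 0.015]
wrist_force: [1.3, -0.3, -2.0]
opening: 17.3
[ 0.20716482  0.41790619  2.1274667  -0.75073197  0.87123919  2.33755179]
```

View pics/m2.png

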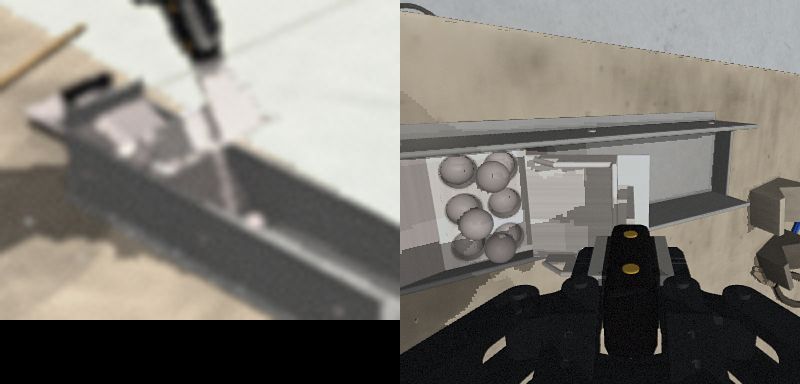

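All six pockets are filled, three surplus balls lie on top and one is in the trough. Now draw the scoop away.

```bash
python3 -m jog '{"slide":[[0,0.0069,-0.0016],[0,0.0138,-0.0032],[0,0.0138,-0.0032],[0,0.0138,-0.0032],[0,0.0138,-0.0032],[0,0.0138,-0.0032]],"rotation":[[0,0,0],[0,0,0],[0.07,0,0],[0.07,0,0],[0.14,0,0],[0.14,0,0]],"jaw":[0,0,0,0,0,0]}'
python3 - <<'E'
from h import *
r,p,s=tool()
rows([414,-120,150],Rt(1),6,p,r)
rows([450.3,-386,135],Rt(21.2),14,[414,-120,150],Rt(1))
E
```

```text
clock: 23.9
tcp_pos: [412.6, -55.1, 171.4]
tool_rot: [2.954, 0.005, 0.015]
wrist_force: [-0.2, 0.2, -2.7]
opening: 17.2
6 x slide [0.0001, 0.0104, 0.0047] rot [0.0312, 0.0009, -0.0003]
14 x slide [-0.0009, 0.0193, 0.0011] rot [0.0, 0.0, -0.0252]
```

```bash
python3 -m jog '{"slide":[[0,0.0104,0.0047],[0,0.0104,0.0047],[0,0.0104,0.0047],[0,0.0104,0.0047],[0,0.0104,0.0047],[0,0.0104,0.0047],[0,0,0]],"rotation":[[0.0312,0,0],[0.0312,0,0],[0.0312,0,0],[0.0312,0,0],[0.0312,0,0],[0.0312,0,0],[0,0,0]],"jaw":[0,0,0,0,0,0,0]}'
python3 -m jog '{"slide":[[-0.001,0.0193,0.001],[-0.001,0.0193,0.001],[-0.001,0.0193,0.001],[-0.001,0.0193,0.001],[-0.001,0.0193,0.001],[-0.001,0.0193,0.001],[-0.001,0.0193,0.001]],"rotation":[[0,0,-0.0252],[0,0,-0.0252],[0,0,-0.0252],[0,0,-0.0252],[0,0,-0.0252],[0,0,-0.0252],[0,0,-0.0252]],"jaw":[0,0,0,0,0,0,0]}'
python3 -m jog '{"slide":[[-0.001,0.0193,0.001],[-0.001,0.0193,0.001],[-0.001,0.0193,0.001],[-0.001,0.0193,0.001],[-0.001,0.0193,0.001],[-0.001,0.0193,0.001],[-0.001,0.0193,0.001],[0,0,0]],"rotation":[[0,0,-0.0252],[0,0,-0.0252],[0,0,-0.0252],[0,0,-0.0252],[0,0,-0.0252],[0,0,-0.0252],[0,0,-0.0252],[0,0,0]],"jaw":[0,0,0,0,0,0,0,0]}'
python3 - <<'E'
from h import *
im,w=world('top');W=w[160:210,205:315].reshape(-1,3)
sv=im['pixels'][165:230,195:325,::-1];cv2.imwrite('pics/t2.png',cv2.resize(sv,None,fx=5,fy=5,interpolation=2))
E
```

```text
clock: 24.6
tcp_pos: [412.8, -121.3, 149.1]
tool_rot: [3.138, 0.008, 0.012]
wrist_force: [0.4, 0.5, -2.1]
opening: 17.5
clock: 25.3
tcp_pos: [417.8, -255.3, 143.1]
tool_rot: [3.138, 0.009, 0.191]
wrist_force: [-0.4, 0.5, -1.2]
opening: 17.3
clock: 26.1
tcp_pos: [446.9, -388.4, 136.1]
tool_rot: [3.139, 0.01, 0.366]
wrist_force: [-0.1, 1.2, -2.4]
opening: 17.0
```

```bash
python3 -m jog '{"slide":[[0,0,0.02],[0,0,0.02],[0,0,0.02],[0,0,0.02],[0,0,0.014],[0,0,0.005],[0,0,0.002],[0,0,0]],"rotation":[[0,-0.01,0],[0,0,0],[0,0,0],[0,0,0],[0,0,0],[0,0,0],[0,0,0],[0,0,0]],"jaw":[0,0,0,0,0,0,0,0]}'
python3 -m jog '{"slide":[[0,0,0],[0,0,0],[0,0,0],[0,0,-0.02],[0,0,-0.04],[0,0,-0.04],[0,0,-0.04],[0,0,-0.03]],"rotation":[[0,0,0],[0,0,0],[0,0,0],[0,0,0],[0,0,0],[0,0,0],[0,0,0],[0,0,0]],"jaw":[0.4,0.7,0.7,0.7,0.7,0.7,0.7,0.7]}'
python3 - <<'E'
from h import *
im,w=world('top');p=im['pixels'];
# bar: brassy pixels
q=p.astype(int);hs=cv2.cvtColor(p,cv2.COLOR_RGB2HSV)
m=(q[:,:,0]-q[:,:,2]>38);m[:140]=0;m[250:]=0;m[:,:120]=0;m[:,175:]=0
v,u=np.nonzero(m);W=w[v,u];print(len(v),u.min(),u.max(),v.min(),v.max());print(cv2.minAreaRect(W[:,:2].astype(np.float32)),W.mean(0))
# cover by height 8..16 white, handle
s=w[140:240,130:215].reshape(-1,3)
for a,b in((7,20),(34,50)):
    k=(s[:,2]>a)&(s[:,2]<b)&(s[:,1]>140)&(s[:,1]<255);print(a,b,k.sum(),cv2.minAreaRect(s[k][:,:2].astype(np.float32)) if k.sum()>4 else 0)
r,pp,s=tool();print(pp)
R1=Rt(95.5);rows([427,250,200],R1,14)
E
```

```text
clock: 26.95
tcp_pos: [445.1, -387.7, 35.7]
tool_rot: [3.14, 0.019, 0.366]
wrist_force: [0.6, -0.5, -1.3]
opening: 17.5
clock: 27.75
tcp_pos: [448.1, -386.6, 208.0]
tool_rot: [3.138, 0.018, 0.366]
wrist_force: [-0.1, -0.0, 0.7]
opening: 59.8
263 120 165 143 249
((435.28631591796875, 186.68211364746094), (301.0248718261719, 394.2319641113281), 8.515642166137695) [450.1345968  309.34055678  11.49402794]
7 20 652 ((425.2673034667969, 203.52159118652344), (89.83824157714844, 192.52932739257812), 84.77010345458984)
34 50 93 ((449.0381164550781, 199.96551513671875), (51.115848541259766, 11.814046859741211), 1.1477786302566528)
[ 449.29619173 -387.67962303  212.27952072]
14 x slide [0.0394, -0.0291, 0.0004] rot [-0.0002, 0.0014, -0.0929]
```

```bash
python3 -m jog '{"slide":[[0.0186,-0.04,0],[0.0186,-0.04,0],[0.0186,-0.04,0],[0.0186,-0.04,0],[0.0186,-0.04,0],[0.0186,-0.04,0],[0.0186,-0.04,0],[0.0186,-0.04,0]],"rotation":[[0,0.018,0],[0,0,0],[0,0,0],[0,0,0],[0,0,0],[0,0,0],[0,0,0],[0,0,0]],"jaw":[0.6,0.6,0.6,0.6,0.6,0.6,0.6,0.6]}'
python3 -m jog '{"slide":[[0.0186,-0.04,0],[0.0186,-0.04,0],[0.0186,-0.04,0],[0.0186,-0.04,0],[0.0186,-0.04,0],[0.0186,-0.04,0],[0.0186,-0.04,0],[0.0186,-0.04,0],[0,0,0],[0,0,0]],"rotation":[[0,0,0],[0,0,0],[0,0,0],[0,0,0],[0,0,0],[0,0,0],[0,0,0],[0,0,0],[0,0,0.098],[0,0,0]],"jaw":[0.6,0.6,0.6,0.6,0.6,0.6,0.6,0.6,0.6,0.6]}'
python3 - <<'E'
from h import *
r,p,s=tool();print(p,s['tool_rot'],s['joint_positions'])
im,w=world('wrist');save(im,'w7');np.savez('/tmp/w7',w=w,p=im['pixels'],r=r,p0=p)
E
```

```text
clock: 28.6
tcp_pos: [472.1, -32.6, 204.4]
tool_rot: [3.14, 0.001, 0.366]
wrist_force: [0.3, -1.5, -0.0]
opening: 51.3
clock: 29.6
tcp_pos: [496.2, 318.7, 203.3]
tool_rot: [3.14, 0.001, 0.268]
wrist_force: [0.6, 0.0, 0.2]
opening: 51.1
[496.21926309 318.67284424 203.33473105] [3.14035487e+00 1.43961366e-03 2.68425160e-01] [ 4.59359225e-01  4.35349788e-01  1.63946036e+00 -1.07489485e-03
  1.06843110e+00  1.76224784e+00]
```

View pics/w7.png

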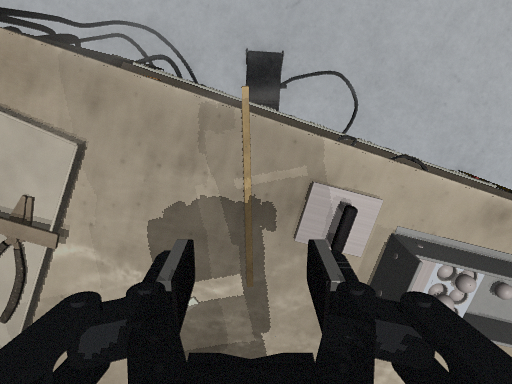

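```bash
python3 - <<'E'
from h import *
f=np.load('/tmp/w7.npz');w=f['w'];q=f['p'].astype(int);im=get_image('wrist')
m=(q[:,:,0]-q[:,:,2]>45);m[:,:235]=0;m[:,260:]=0;m[290:]=0;m[:80]=0
v,u=np.nonzero(m);print(len(v),v.min(),v.max())
K=im['mtx'];H=np.array(im['hand_eye']);c=np.c_[(u-K[0,2])/K[0,0],(v-K[1,2])/K[1,1],np.ones(len(u))]
d=c@H[:3,:3].T@f['r'].T;o=f['r']@H[:3,3]+f['p0'];X=o+d*((8-o[2])/d[:,2])[:,None]
r=cv2.minAreaRect(X[:,:2].astype(np.float32));print(r)
vx=cv2.fitLine(X[:,:2].astype(np.float32),cv2.DIST_HUBER,0,.01,.01).ravel();print(vx,np.degrees(np.arctan2(vx[1],vx[0])))
t=(X[:,:2]-vx[2:])@vx[:2];e0,e1=np.percentile(t,[0.3,99.7]);A,B=vx[2:]+e0*vx[:2],vx[2:]+e1*vx[:2];print(A,B)
dd=vx[:2]*np.sign(vx[0]);mid=(A+B)/2;g=mid+80*dd;print('grip at',g); yaw=np.degrees(np.arctan2(dd[1],dd[0]))
R,p,s=tool();D=np.array([*g,200])-p;print('tool',R.T@D,'yawerr',yaw-np.degrees(s['tool_rot'][2]))
E
```

```text
770 86 251
((477.0999755859375, 315.18060302734375), (190.12966918945312, 7.660175800323486), 16.51410675048828)
[9.5937234e-01 2.8214306e-01 5.1088705e+02 3.2530127e+02] 16.38815
[445.70826192 306.13275389] [568.20587979 342.15823723]
grip at [583.70685723 346.71694102]
tool [91.88457636 -5.03257405  3.55674192] yawerr 0.8983778734191645
```

```bash
python3 -m jog '{"slide":[[0.0356,-0.0029,0.02],[0,0,0.04],[0,0,0.04],[0,0,0.04],[0,0,0.04],[0,0,0.03],[0,0,0.015],[0,0,0.003],[0,0,0]],"rotation":[[0,0,-0.018],[0,0,0],[0,0,0],[0,0,0],[0,0,0],[0,0,0],[0,0,0],[0,0,0],[0,0,0]],"jaw":[0.35,0.35,0.35,0.35,0.35,0.35,0.35,0.35,0.35]}'
python3 -m jog '{"slide":[[0,0,0.003],[0,0,0.003],[0,0,0],[0,0,0],[0,0,0],[0,0,0]],"rotation":[[0,0,0],[0,0,0],[0,0,0],[0,0,0],[0,0,0],[0,0,0]],"jaw":[0.35,0.35,0,0,0,0]}'
```

```text
clock: 30.6
tcp_pos: [530.7, 329.4, -23.5]
tool_rot: [3.141, 0.0, 0.286]
wrist_force: [-0.3, 0.2, 0.2]
opening: 30.1
clock: 31.2
tcp_pos: [530.3, 329.9, -29.7]
tool_rot: [3.141, 0.0, 0.286]
wrist_force: [-0.5, 1.0, 5.9]
opening: 5.2
```

```bash
python3 -m jog '{"slide":[[0,0,0],[0,0,0.002],[0,0,0.001],[0,0,0],[0,0,0],[0,0,0],[0,0,0]],"rotation":[[0,0,0],[0,0,0],[0,0,0],[0,0,0],[0,0,0],[0,0,0],[0,0,0]],"jaw":[0.3,0.3,0.3,0,0,0,0]}'
python3 -m jog '{"slide":[[0,0,-0.003],[0,0,-0.03],[0,0,-0.04],[0,0,-0.04],[0,0,0]],"rotation":[[0,0,0],[0,0,0],[0,0,0],[0,0,0],[0,0,0]],"jaw":[0,0,0,0,0]}'
python3 - <<'E'
from h import *
im,w=world('wrist');i2,_=world('scene');a=cv2.resize(i2['pixels'][100:200,150:280,::-1],None,fx=3,fy=3,interpolation=2)
h=np.zeros((384,790,3),np.uint8);h[:300,:390]=a;h[:,390:]=im['pixels'][:,60:460,::-1];cv2.imwrite('pics/m3.png',h)
E
```

```text
clock: 31.9
tcp_pos: [530.1, 329.7, -33.3]
tool_rot: [3.141, 0.001, 0.286]
wrist_force: [-0.1, 1.7, 0.9]
opening: 5.8
clock: 32.4
tcp_pos: [532.2, 330.9, 85.0]
tool_rot: [-3.141, -0.007, 0.286]
wrist_force: [0.6, -1.1, -1.3]
opening: 5.6
```

View pics/m3.png

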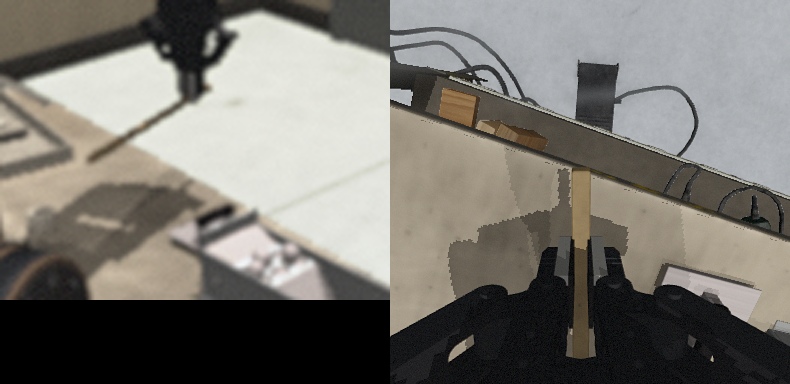

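```bash
python3 - <<'E'
from h import *
r,p,s=tool();print(p)
for n in('scene','top'):
    im,w=world(n);W=w.reshape(-1,3);L=(W-p)@r
    m=(L[:,0]<-25)&(L[:,0]>-190)&(abs(L[:,1])<15)&(abs(L[:,2])<90)&(W[:,2]>40)&(W[:,2]<140)
    Q=L[m];Wm=W[m];o=Q[:,0].argsort();print(n,len(o));
    for k in np.array_split(o,6): print(Q[k].mean(0).round(1),Wm[k].mean(0).round(1))
im,w=world('wrist');L=((w.reshape(-1,3))-p)@r
m=(L[:,0]>12)&(L[:,0]<70)&(abs(L[:,1])<8)&(abs(L[:,2]+35)<25);Q=L[m];print(len(Q),Q[:,0].max(),[Q[(Q[:,0]>a)&(Q[:,0]<a+6)].mean(0).round(1).tolist() for a in(14,22,30)])
E
```

```text
[530.25618805 329.80524614  80.41714198]
scene 111
[-179.     3.4  -38.9] [359.4 276.  119.2]
[-153.4    2.2  -39.8] [383.7 284.4 120.1]
[-125.9    3.1  -39.2] [410.3 291.3 119.6]
[-98.    2.7 -39.5] [437.  299.6 119.8]
[-69.8   2.8 -40. ] [464.  307.4 120.4]
[-40.4   2.6 -40.3] [492.2 315.9 120.7]
top 244
[-177.    -0.3  -38.8] [360.3 280.1 119.1]
[-149.7   -0.3  -38.8] [386.6 287.8 119.1]
[-121.9   -0.2  -39.7] [413.3 295.6 120.1]
[-93.9  -0.3 -39.5] [440.1 303.6 119.9]
[-66.7  -0.1 -39.7] [466.2 311.1 120.1]
[-39.1   0.1 -40. ] [492.7 318.7 120.4]
1260 40.25284763090284 [[17.0, 2.0, -38.9], [25.0, 2.3, -38.9], [33.1, 2.2, -39.1]]
```

```bash
python3 - <<'E'
from h import *
t=pan2w(137,-80,82);print(t,pan2w(50,-80,82));rows(t,Rt(1.05),8)
E
```

```text
[490.10520736 111.51054795  82.        ] [491.77538485  24.526581    82.        ]
8 x slide [-0.0095, 0.0261, -0.0004] rot [0.0002, 0.0004, 0.0335]
```

```bash
python3 -m jog '{"slide":[[-0.0095,0.0261,0],[-0.0095,0.0261,0],[-0.0095,0.0261,0],[-0.0095,0.0261,0],[-0.0095,0.0261,0],[-0.0095,0.0261,0],[-0.0095,0.0261,0],[-0.0095,0.0261,0],[0,0,0]],"rotation":[[0,0,0.0335],[0,0,0.0335],[0,0,0.0335],[0,0,0.0335],[0,0,0.0335],[0,0,0.0335],[0,0,0.0335],[0,0,0.0335],[0,0,0]],"jaw":[0,0,0,0,0,0,0,0,0]}'
python3 - <<'E'
from h import *
r,p,s=tool();im,w=world('wrist');save(im,'w8')
W=w.reshape(-1,3);L=(W-p)@r
print(p,s['tool_rot'])
im,w=world('top');W=w[160:225,195:325].reshape(-1,3)
P=W-pan2w(0);a=np.radians(1.1);px=P[:,:2]@[-np.sin(a),np.cos(a)]
m=(W[:,2]>56)&(W[:,2]<70)&(px>50)&(px<120);print('high pts',m.sum())
E
```

```text
clock: 33.55
tcp_pos: [489.0, 109.6, 79.0]
tool_rot: [3.14, 0.004, 0.015]
wrist_force: [-0.8, 0.0, -1.3]
opening: 5.5
[488.97182846 109.56147345  78.97587948] [3.13983628 0.00383663 0.01472632]
high pts 157
```

View pics/w8.png

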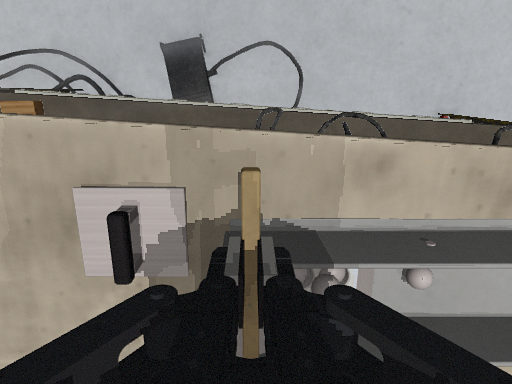

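```bash
python3 -m jog '{"slide":[[0,0,0.015],[0,0,0.015],[0,0,0.013],[0,0,0.006],[0,0,0]],"rotation":[[0,0,0],[0,0,0],[0,0,0],[0,0,0],[0,0,0]],"jaw":[0,0,0,0,0]}'
python3 -m jog '{"slide":[[0,0,0.003],[0,0,0.002],[0,0,0]],"rotation":[[0,0,0],[0,0,0],[0,0,0]],"jaw":[0,0,0]}'
```

```text
clock: 34.15
tcp_pos: [490.1, 112.3, 30.1]
tool_rot: [3.14, 0.002, 0.019]
wrist_force: [0.5, -0.3, -0.2]
opening: 5.7
clock: 34.45
tcp_pos: [490.5, 111.8, 26.2]
tool_rot: [3.14, 0.0, 0.018]
wrist_force: [-0.4, 0.2, -1.7]
opening: 5.8
```

```bash
python3 -m jog '{"slide":[[0,0,0.002],[0,0,0]],"rotation":[[0,0,0],[0,0,0]],"jaw":[0,0]}'
python3 -m jog '{"slide":[[0,0,0.0015],[0,0,0]],"rotation":[[0,0,0],[0,0,0]],"jaw":[0,0]}'
```

```text
clock: 34.65
tcp_pos: [490.4, 111.7, 24.0]
tool_rot: [3.14, 0.001, 0.018]
wrist_force: [-0.2, 0.8, -0.6]
opening: 5.9
clock: 34.85
tcp_pos: [490.5, 111.7, 22.6]
tool_rot: [3.14, 0.0, 0.018]
wrist_force: [-0.0, 0.1, 2.1]
opening: 6.0
```

```bash
python3 -m jog '{"slide":[[0,0.002,0.0004],[0,0.005,0],[0,0.005,0],[0,0.005,0],[0,0.005,0],[0,0.005,0],[0,0.005,0],[0,0.005,0],[0,0.005,0],[0,0.005,0],[0,0.005,0],[0,0.005,0]],"rotation":[[0,0,0],[0,0,0],[0,0,0],[0,0,0],[0,0,0],[0,0,0],[0,0,0],[0,0,0],[0,0,0],[0,0,0],[0,0,0],[0,0,0]],"jaw":[0,0,0,0,0,0,0,0,0,0,0,0]}'
python3 -m jog '{"slide":[[0,0.005,0],[0,0.005,0],[0,0.005,0],[0,0.005,0],[0,0.005,0],[0,0.005,0],[0,0.005,0],[0,0.005,0],[0,0.005,0],[0,0,0],[0,0,0],[0,0,0]],"rotation":[[0,0,0],[0,0,0],[0,0,0],[0,0,0],[0,0,0],[0,0,0],[0,0,0],[0,0,0],[0,0,0],[0,0,0],[0,0,0],[0,0,0]],"jaw":[0,0,0,0,0,0,0,0,0,0,0,0]}'
python3 - <<'E'
from h import *
im,w=world('wrist');save(im,'w9')
E
```

```text
clock: 36.05
tcp_pos: [491.4, 54.4, 22.2]
tool_rot: [3.14, 0.001, 0.018]
wrist_force: [0.0, 2.8, 3.9]
opening: 5.8
clock: 37.25
tcp_pos: [492.3, 9.6, 22.3]
tool_rot: [3.14, 0.001, 0.018]
wrist_force: [-0.7, -3.3, 2.7]
opening: 5.8
```

View pics/w9.png

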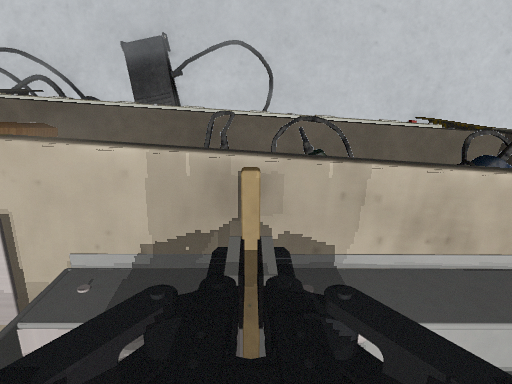

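```bash
python3 -m jog '{"slide":[[0,0,-0.01],[0,0,-0.03],[0,0,-0.04],[0,0,-0.04],[0,-0.04,-0.02],[0,-0.04,0],[0,-0.04,0],[0,-0.04,0],[0,0,0]],"rotation":[[0,0,0],[0,0,0],[0,0,0],[0,0,0],[0,0,0],[0,0,0],[0,0,0],[0,0,0],[0,0,0]],"jaw":[0,0,0,0,0,0,0,0,0]}'
python3 - <<'E'
from h import *
im,w=world('wrist');save(im,'w10')
rows([530,330,100],Rt(16.4),8)
E
```

```text
clock: 38.2
tcp_pos: [488.8, 173.7, 162.6]
tool_rot: [3.141, 0.0, 0.022]
wrist_force: [-0.4, -0.7, -0.5]
opening: 5.7
8 x slide [0.0078, -0.0189, 0.0078] rot [0.0001, 0.0001, -0.0331]
```

View pics/w10.png

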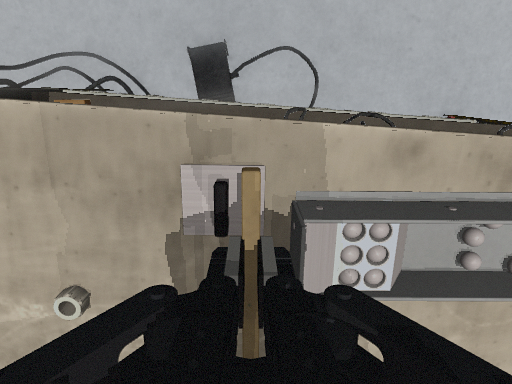

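All six pockets are filled with none on top, and the four other balls are in the trough. Now lay the bar down.

```bash
python3 - <<'E'
from h import *
rows([500,325,60],Rt(16.4),8)
E
```

```text
8 x slide [0.004, -0.0188, 0.0128] rot [0.0001, 0.0001, -0.0331]
```

```bash
python3 -m jog '{"slide":[[0.004,-0.0188,0.0128],[0.004,-0.0188,0.0128],[0.004,-0.0188,0.0128],[0.004,-0.0188,0.0128],[0.004,-0.0188,0.0128],[0.004,-0.0188,0.0128],[0.004,-0.0188,0.0128],[0.004,-0.0188,0.0128],[0,0,0]],"rotation":[[0,0,-0.0331],[0,0,-0.0331],[0,0,-0.0331],[0,0,-0.0331],[0,0,-0.0331],[0,0,-0.0331],[0,0,-0.0331],[0,0,-0.0331],[0,0,0]],"jaw":[0,0,0,0,0,0,0,0,0]}'
python3 -m jog '{"slide":[[0,0,0.02],[0,0,0.025],[0,0,0.025],[0,0,0.015],[0,0,0.005],[0,0,0.002],[0,0,0]],"rotation":[[0,0,0],[0,0,0],[0,0,0],[0,0,0],[0,0,0],[0,0,0],[0,0,0]],"jaw":[0,0,0,0,0,0,0]}'
```

```text
clock: 39.15
tcp_pos: [500.3, 323.1, 58.1]
tool_rot: [3.14, 0.003, 0.285]
wrist_force: [-0.6, -0.7, -0.8]
opening: 6.0
clock: 39.85
tcp_pos: [501.3, 322.5, -31.8]
tool_rot: [3.141, 0.0, 0.283]
wrist_force: [0.8, -0.1, -1.4]
opening: 5.9
```

```bash
python3 -m jog '{"slide":[[0,0,0.001],[0,0,0],[0,0,0],[0,0,-0.02],[0,0,-0.04],[0,0,-0.04],[0,0,-0.03],[0,0,0]],"rotation":[[0,0,0],[0,0,0],[0,0,0],[0,0,0],[0,0,0],[0,0,0],[0,0,0],[0,0,0]],"jaw":[0,0.3,0.4,0.4,0.4,0.4,0.4,0.4]}'
python3 - <<'E'
from h import *
rows([515,200,50],Rt(0,-40),10)
E
```

```text
clock: 40.65
tcp_pos: [502.6, 323.7, 100.9]
tool_rot: [-3.141, -0.006, 0.283]
wrist_force: [-0.3, 0.6, -1.4]
opening: 34.2
10 x slide [0.0008, 0.0126, 0.005] rot [0.0098, -0.0699, 0.0272]
```

```bash
python3 -m jog '{"slide":[[0.0008,0.0126,0.005],[0.0008,0.0126,0.005],[0.0008,0.0126,0.005],[0.0008,0.0126,0.005],[0.0008,0.0126,0.005],[0.0008,0.0126,0.005],[0.0008,0.0126,0.005],[0.0008,0.0126,0.005],[0.0008,0.0126,0.005],[0.0008,0.0126,0.005],[0,0,0]],"rotation":[[0.01,-0.07,0.027],[0.01,-0.07,0.027],[0.01,-0.07,0.027],[0.01,-0.07,0.027],[0.01,-0.07,0.027],[0.01,-0.07,0.027],[0.01,-0.07,0.027],[0.01,-0.07,0.027],[0.01,-0.07,0.027],[0.01,-0.07,0.027],[0,0,0]],"jaw":[0.4,0.4,0.4,0.4,0.4,0.4,0.4,0.4,0.4,0.4,0.4]}'
python3 - <<'E'
from h import *
r,p,s=tool();im,w=world('wrist');save(im,'w11');np.savez('/tmp/w11',w=w,p=im['pixels'])
W=w.reshape(-1,3);m=(W[:,2]>9)&(W[:,2]<15)&(abs(W[:,0]-450)<60)&(abs(W[:,1]-200)<60);print(cv2.minAreaRect(W[m][:,:2].astype(np.float32)),s['joint_positions'])
E
```

```text
clock: 41.75
tcp_pos: [512.3, 197.4, 43.2]
tool_rot: [3.139, 0.71, -0.003]
wrist_force: [-0.6, -1.0, -0.6]
opening: 34.3
((453.462646484375, 199.02308654785156), (76.2638931274414, 83.67272186279297), 0.4982792139053345) [0.18399406 0.87699811 1.43544229 0.11942648 1.53117913 1.70876714]
```

View pics/w11.png

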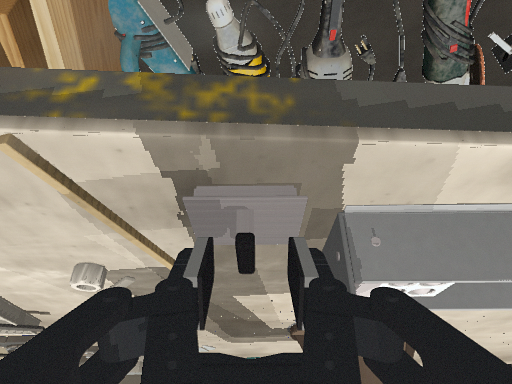

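```bash
python3 - <<'E'
from h import *
f=np.load('/tmp/w11.npz');w=f['w'];p=f['p']
for u in (215,245,275): print(u,[(v,)+tuple(w[v,u].round(1))+(int(p[v,u].mean()),) for v in range(180,204)])
E
```

```text
215 [(180, np.float64(494.8), np.float64(219.1), np.float64(-0.6), 96), (181, np.float64(494.1), np.float64(219.1), np.float64(-0.2), 97), (182, np.float64(492.4), np.float64(219.3), np.float64(-0.5), 100), (183, np.float64(490.7), np.float64(219.5), np.float64(-0.9), 100), (184, np.float64(490.2), np.float64(219.5), np.float64(-0.4), 78), (185, np.float64(489.1), np.float64(219.6), np.float64(-0.3), 89), (186, np.float64(488.3), np.float64(219.6), np.float64(-0.1), 116), (187, np.float64(487.8), np.float64(219.6), np.float64(0.4), 125), (188, np.float64(487.9), np.float64(219.6), np.float64(1.3), 125), (189, np.float64(487.9), np.float64(219.5), np.float64(2.2), 124), (190, np.float64(488.2), np.float64(219.5), np.float64(3.2), 122), (191, np.float64(487.7), np.float64(219.5), np.float64(3.7), 122), (192, np.float64(488.2), np.float64(219.4), np.float64(4.8), 119), (193, np.float64(488.1), np.float64(219.3), np.float64(5.5), 124), (194, np.float64(488.2), np.float64(219.3), np.float64(6.4), 122), (195, np.float64(487.4), np.float64(219.3), np.float64(6.7), 117), (196, np.float64(489
[... 3068 characters left out ...]
, np.float64(6.0), 123), (194, np.float64(487.8), np.float64(178.7), np.float64(6.3), 122), (195, np.float64(488.1), np.float64(178.7), np.float64(7.3), 119), (196, np.float64(490.1), np.float64(178.9), np.float64(9.3), 119), (197, np.float64(489.4), np.float64(178.9), np.float64(9.7), 128), (198, np.float64(489.7), np.float64(178.9), np.float64(10.6), 135), (199, np.float64(490.1), np.float64(179.0), np.float64(11.7), 134), (200, np.float64(489.2), np.float64(179.0), np.float64(11.9), 128), (201, np.float64(486.8), np.float64(178.8), np.float64(11.2), 125), (202, np.float64(485.9), np.float64(178.8), np.float64(11.4), 131), (203, np.float64(484.5), np.float64(178.7), np.float64(11.4), 133)]
```

The +x lip (x 488) is inset only 2 mm from the sheet edge (x 490), so the cover's front faces world +x. Seating it therefore needs a turn of −90° about vertical. I'll regrasp at yaw 180 so the turn ends at yaw 90.

```bash
python3 - <<'E'
from h import *
rows([453,200.3,130],Rt(0),6)
E
```

```text
6 x slide [-0.0151, -0.0003, -0.0094] rot [0.0001, 0.1178, -0.0001]
```

```bash
python3 -m jog '{"slide":[[-0.0151,0,-0.0094],[-0.0151,0,-0.0094],[-0.0151,0,-0.0094],[-0.0151,0,-0.0094],[-0.0151,0,-0.0094],[-0.0151,0,-0.0094]],"rotation":[[0,0.118,0],[0,0.118,0],[0,0.118,0],[0,0.118,0],[0,0.118,0],[0,0.118,0]],"jaw":[0.6,0.6,0.6,0.6,0.6,0.6]}'
python3 -m jog '{"slide":[[0,0,0],[0,0,0],[0,0,0],[0,0,0],[0,0,0],[0,0,0],[0,0,0],[0,0,0],[0,0,0],[0,0,0],[0,0,0]],"rotation":[[0,0,-0.143],[0,0,-0.143],[0,0,-0.143],[0,0,-0.143],[0,0,-0.143],[0,0,-0.143],[0,0,-0.143],[0,0,-0.143],[0,0,-0.143],[0,0,-0.143],[0,0,-0.143]],"jaw":[0.6,0.6,0.6,0.6,0.6,0.6,0.6,0.6,0.6,0.6,0.6]}'
python3 -m jog '{"slide":[[0,0,0],[0,0,0],[0,0,0],[0,0,0],[0,0,0],[0,0,0],[0,0,0],[0,0,0],[0,0,0],[0,0,0],[0,0,0],[0,0,0]],"rotation":[[0,0,-0.143],[0,0,-0.143],[0,0,-0.143],[0,0,-0.143],[0,0,-0.143],[0,0,-0.143],[0,0,-0.143],[0,0,-0.143],[0,0,-0.143],[0,0,-0.143],[0,0,-0.143],[0,0,0]],"jaw":[0.6,0.6,0.6,0.6,0.6,0.6,0.6,0.6,0.6,0.6,0.6,0.6]}'
python3 - <<'E'
from h import *
r,p,s=tool();im,w=world('wrist');W=w.reshape(-1,3)
n=(abs(W[:,0]-450)<70)&(abs(W[:,1]-200)<65)
for a,b in((34,50),(8,16)):
    m=n&(W[:,2]>a)&(W[:,2]<b);q=cv2.minAreaRect(W[m][:,:2].astype(np.float32));print(m.sum(),q)
print(p,s['tool_rot'],s['joint_positions'][5])
E
```

```text
clock: 42.4
tcp_pos: [452.8, 200.0, 133.4]
tool_rot: [-3.14, -0.011, 0.003]
wrist_force: [1.0, 0.3, -1.0]
opening: 51.3
clock: 43.5
tcp_pos: [452.9, 199.9, 132.3]
tool_rot: [3.136, -0.0, 1.582]
wrist_force: [-0.7, 0.7, 0.1]
opening: 51.0
clock: 44.7
tcp_pos: [452.9, 199.8, 132.3]
tool_rot: [3.142, 0.005, -3.132]
wrist_force: [0.2, -0.0, -0.7]
opening: 51.2
977 ((452.0411071777344, 198.9958953857422), (53.177642822265625, 13.015592575073242), 0.5574809908866882)
6554 ((452.52850341796875, 198.96209716796875), (74.53156280517578, 84.2344970703125), 0.4259895980358124)
[452.89152085 199.78235827 132.27463904] [ 3.14158376  0.00484616 -3.13246799] -1.2959594329053303
```

```bash
python3 -m jog '{"slide":[[0.0006,-0.0008,0.03],[0,0,0.03],[0,0,0.03],[0,0,0.03],[0,0,0.02],[0,0,0.005],[0,0,0],[0,0,0],[0,0,0],[0,0,0],[0,0,0]],"rotation":[[0,0.005,0],[0,0,0],[0,0,0],[0,0,0],[0,0,0],[0,0,0],[0,0,0],[0,0,0],[0,0,0],[0,0,0],[0,0,0]],"jaw":[0.6,0.6,0.6,0.6,0.6,0.6,0.6,0,0,0,0]}'
python3 -m jog '{"slide":[[0,0,-0.01],[0,0,-0.02],[0,0,-0.03],[0,0,-0.04],[0,0,-0.03],[0,0,0]],"rotation":[[0,0,0],[0,0,0],[0,0,0],[0,0,0],[0,0,0],[0,0,0]],"jaw":[0,0,0,0,0,0]}'
python3 - <<'E'
from h import *
t=pan2w(92.5,0,125);print(t);r,p,s=tool();rows(t,Rt(91.1),13)
E
```

```text
clock: 45.85
tcp_pos: [452.9, 198.4, -12.2]
tool_rot: [-3.142, -0.001, -3.137]
wrist_force: [-0.8, 1.0, 8.3]
opening: 11.7
clock: 46.45
tcp_pos: [454.2, 198.7, 120.9]
tool_rot: [3.14, 0.004, -3.136]
wrist_force: [0.2, -0.6, -2.4]
opening: 11.9
[410.97423658  65.48295337 125.        ]
13 x slide [-0.0046, -0.011, -0.0003] rot [0.0003, 0.0002, 0.1198]
```

```bash
python3 -m jog '{"slide":[[-0.0046,-0.011,0],[-0.0046,-0.011,0],[-0.0046,-0.011,0],[-0.0046,-0.011,0],[-0.0046,-0.011,0],[-0.0046,-0.011,0],[-0.0046,-0.011,0]],"rotation":[[0,0,0.12],[0,0,0.12],[0,0,0.12],[0,0,0.12],[0,0,0.12],[0,0,0.12],[0,0,0.12]],"jaw":[0,0,0,0,0,0,0]}'
python3 -m jog '{"slide":[[-0.0046,-0.011,0],[-0.0046,-0.011,0],[-0.0046,-0.011,0],[-0.0046,-0.011,0],[-0.0046,-0.011,0],[-0.0046,-0.011,0],[0,0,0],[0,0,0]],"rotation":[[0,0,0.12],[0,0,0.12],[0,0,0.12],[0,0,0.12],[0,0,0.12],[0,0,0.12],[0,0,0],[0,0,0]],"jaw":[0,0,0,0,0,0,0,0]}'
python3 -m jog '{"slide":[[0,0,0.025],[0,0,0.025],[0,0,0]],"rotation":[[0,0,0],[0,0,0],[0,0,0]],"jaw":[0,0,0]}'
python3 - <<'E'
from h import *
r,p,s=tool();print(p,s['tool_rot'])
im,w=world('wrist');save(im,'w12');np.savez('/tmp/w12',w=w)
W=w.reshape(-1,3);zc=p[2]+24.2;print('sheet top expected',zc)
m=(abs(W[:,2]-zc)<4)&(abs(W[:,0]-411)<60)&(abs(W[:,1]-65)<60);q=cv2.minAreaRect(W[m][:,:2].astype(np.float32));print(m.sum(),q)
# rim inner edges for several y ranges
for y0 in(-40,0,20,110,118):
    m=(W[:,2]>53)&(W[:,2]<59)&(W[:,1]>y0)&(W[:,1]<y0+8);x=np.sort(W[m][:,0])
    L=x[x<395];Rr=x[x>430];print(y0,len(L),len(Rr),L.min() if len(L) else 0,L.max() if len(L) else 0,Rr.min() if len(Rr) else 0,Rr.max() if len(Rr) else 0)
m=(W[:,2]>64)&(W[:,2]<78)&(W[:,1]>115)&(W[:,1]<140);print('backboard',m.sum(),W[m].min(0),W[m].max(0))
E
```

```text
clock: 47.15
tcp_pos: [455.6, 116.6, 116.3]
tool_rot: [-3.139, -0.002, 2.302]
wrist_force: [-0.7, 0.8, -1.5]
opening: 11.8
clock: 47.95
tcp_pos: [409.1, 65.5, 116.8]
tool_rot: [-3.139, 0.001, 1.59]
wrist_force: [0.2, 0.5, -0.2]
opening: 11.4
clock: 48.25
tcp_pos: [408.0, 65.6, 64.9]
tool_rot: [-3.135, 0.001, 1.59]
wrist_force: [0.4, -0.3, -1.8]
opening: 11.7
[408.00435154  65.62433625  64.90589201] [-3.13507012e+00  5.33144698e-04  1.58963292e+00]
sheet top expected 89.10589200586901
14621 ((407.8978271484375, 68.54005432128906), (84.56626892089844, 65.88331604003906), 1.022515058517456)
-40 0 0 0 0 0 0
0 0 0 0 0 0 0
20 0 0 0 0 0 0
110 263 196 368.4249057792747 394.5440820298878 430.4857479781769 452.477734785893
118 279 318 368.5819265184914 394.69314682262103 430.1515257765382 452.0235108670986
backboard 1563 [368.50196823 122.66188884  64.00392155] [452.1541924  127.82776624  74.98084809]
```

View pics/w12.png

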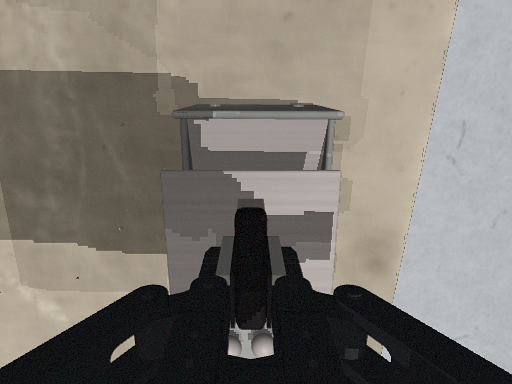

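```bash
python3 -m jog '{"slide":[[0.0016,0.0031,0],[0,0,0.006],[0,0,0.006],[0,0,0],[0,0,0]],"rotation":[[-0.0065,0,0],[0,0,0],[0,0,0],[0,0,0],[0,0,0]],"jaw":[0,0,0,0,0]}'
python3 - <<'E'
from h import *
r,p,s=tool();print(p,s['tool_rot'])
im,w=world('wrist');W=w.reshape(-1,3);zc=p[2]+24.2
m=(abs(W[:,2]-zc)<4)&(abs(W[:,0]-411)<60)&(abs(W[:,1]-65)<60);S=W[m];q=cv2.minAreaRect(S[:,:2].astype(np.float32));print(m.sum(),q,S[:,1].max())
A=np.c_[S[:,:2],np.ones(len(S))];print('plane',np.linalg.lstsq(A,S[:,2],rcond=None)[0])
for y0 in(106,110,114,118):
    m=(W[:,2]>50)&(W[:,2]<60)&(W[:,1]>y0)&(W[:,1]<y0+4)&(abs(W[:,0]-411)<60);x=W[m][:,0];print(y0,x.min(),x.max(),(x.min()+x.max())/2)
for y0 in(80,90): m=(abs(W[:,2]-zc)<4)&(abs(W[:,1]-y0-4)<4)&(abs(W[:,0]-411)<60);x=W[m][:,0];print('cover',y0,x.min(),x.max(),(x.min()+x.max())/2)
E
```

```text
clock: 48.8
tcp_pos: [411.8, 67.0, 54.8]
tool_rot: [3.138, 0.001, 1.587]
wrist_force: [0.0, -1.0, -1.3]
opening: 12.0
[411.81293158  67.03224802  54.80919895] [3.13782287e+00 6.36701910e-04 1.58697133e+00]
14603 ((411.2610778808594, 80.79537963867188), (84.46150970458984, 87.62327575683594), 0.8104287981987) 124.66289912268226
plane [ 3.58937385e-03 -2.10891735e-03  7.70452758e+01]
106 368.44932635697813 452.2062337789912 410.3277800679847
110 368.49883207494344 452.3600091670854 410.4294206210144
114 368.44269590442605 452.0649231077557 410.2538095060909
118 368.564602583811 452.39726402910156 410.4809333064563
cover 80 369.2865831132174 453.338515823873 411.31254946854517
cover 90 368.8422688920692 453.2730206887423 411.0576447904058
```

```bash
python3 -m jog '{"slide":[[0,-0.0003,0.004],[0,0,0.004],[0,0,0.004],[0,0,0.003],[0,0,0]],"rotation":[[0.003,0,0],[0,0,0],[0,0,0],[0,0,0],[0,0,0]],"jaw":[0,0,0,0,0]}'
python3 -m jog '{"slide":[[0,0,0.002],[0,0,0.0015],[0,0,0]],"rotation":[[0,0,0],[0,0,0],[0,0,0]],"jaw":[0,0,0]}'
```

```text
clock: 49.35
tcp_pos: [411.4, 67.0, 39.3]
tool_rot: [3.141, 0.001, 1.587]
wrist_force: [0.3, 0.2, -1.8]
opening: 11.4
clock: 49.65
tcp_pos: [411.6, 67.0, 36.2]
tool_rot: [3.141, 0.001, 1.587]
wrist_force: [-0.0, -0.2, -2.0]
opening: 11.6
```

```bash
python3 -m jog '{"slide":[[0,0,0.001],[0,0,0.001],[0,0,0]],"rotation":[[0,0,0],[0,0,0],[0,0,0]],"jaw":[0,0,0]}'
python3 -m jog '{"slide":[[0,0,0.001],[0,0,0]],"rotation":[[0,0,0],[0,0,0]],"jaw":[0,0]}'
```

```text
clock: 49.95
tcp_pos: [411.7, 67.0, 34.8]
tool_rot: [3.14, 0.001, 1.587]
wrist_force: [-1.4, -0.0, 9.7]
opening: 11.3
clock: 50.15
tcp_pos: [411.8, 67.0, 34.7]
tool_rot: [3.139, 0.001, 1.587]
wrist_force: [-6.1, -1.0, 30.8]
opening: 11.4
```

```bash
python3 -m jog '{"slide":[[0,0,-0.001],[0,0,0],[0,0,0],[0,0,0],[0,0,-0.02],[0,0,-0.04],[0,0,-0.04],[0,0,-0.04],[-0.02,0,-0.04],[-0.02,0,-0.02],[0,0,0]],"rotation":[[0,0,0],[0,0,0],[0,0,0],[0,0,0],[0,0,0],[0,0,0],[0,0,0],[0,0,0],[0,0,0],[0,0,0],[0,0,0]],"jaw":[0,0.4,0.6,0.6,0.6,0.6,0.8,0.8,0.8,0.8,0.8]}'
python3 - <<'E'
from h import *
r,p,s=tool();im,w=world('wrist');save(im,'w13');W=w.reshape(-1,3)
n=(abs(W[:,0]-411)<60)
m=n&(W[:,2]>57.3)&(W[:,2]<63)&(W[:,1]>35)&(W[:,1]<96);S=W[m];A=np.c_[S[:,:2],np.ones(len(S))];print('cover plane',np.linalg.lstsq(A,S[:,2],rcond=None)[0],S[:,2].mean(),S[:,0].min(),S[:,0].max())
m=n&(W[:,2]>80)&(W[:,2]<100);print('handle',cv2.minAreaRect(W[m][:,:2].astype(np.float32)))
m=n&(abs(W[:,2]-56)<3)&(W[:,1]<15)&(W[:,1]>-60);print('rim z',W[m][:,2].mean())
i2,w2=world('top');T=w2.reshape(-1,3)
print('handle top',[cv2.minAreaRect(T[(T[:,2]>80)&(T[:,2]<100)&(abs(T[:,0]-410)<50)&(abs(T[:,1]-65)<50)][:,:2].astype(np.float32))])
save(i2,'t3')
E
```

```text
clock: 51.25
tcp_pos: [413.1, 25.8, 236.7]
tool_rot: [3.136, 0.001, 1.585]
wrist_force: [0.2, 0.3, -0.4]
opening: 68.3
cover plane [-6.83685219e-04  3.58316190e-04  5.87525334e+01] 58.49503493194974 369.55256636678416 453.74613200670353
handle ((411.3246154785156, 65.11937713623047), (12.481368064880371, 53.31026077270508), 1.0480375289916992)
rim z 55.08241560299761
handle top [((402.0523986816406, 88.42166900634766), (0.11138860136270523, 4.857027053833008), 3.665496826171875)]
```

View pics/w13.png

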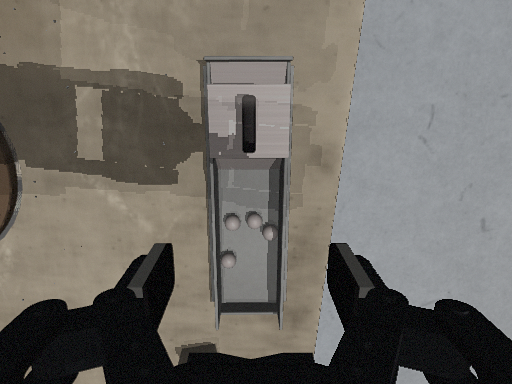

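The cover is seated flat along the pan, and the four remaining balls are in the trough. One last overall look at the bar, scoop and block before handing in.

View pics/t3.png

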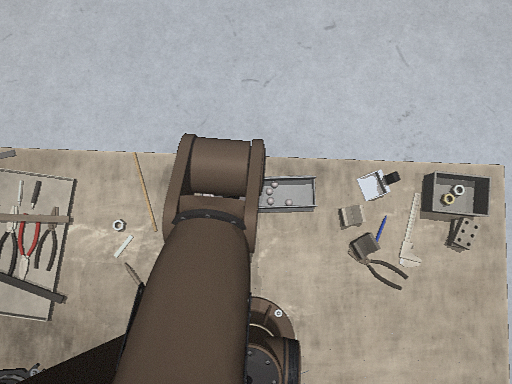

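```bash
python3 -c "
from workcell import *
print(sign_off())"
```

```text
the job is handed in; nothing more can be done
None
```

The job is done and handed in at about 51 s of the 210 s. Each of the six pockets holds a ball, and the cover is back on the rim.

- **Cover off:** It started turned a quarter and tipped up on the apron. My first grasp closed on nothing, because the real fingertips sit about 35 mm short of the reported TCP. With that corrected, I lifted the cover off and laid it aside.
- **Filling and striking:** One scoop carried nine of the ten balls over the plate, giving six in pockets and three on top. After the scoop was drawn away, one stroke of the bar sent the surplus back into the trough. The picture after the stroke showed all six pockets full, none on top and four balls in the trough.
- **Cover back:** I turned it to match the pan and set it on the rim. The sheet measures level to within 0.05° at a mean height of 58.5 mm, against 59 nominal, and the handle is centred at pan x about 92.
- **Last view:** The scoop is back at its starting place and the bar lies on the table clear of the pan. The vee block looks untouched.

**Checks that disagreed:**
- The top camera could not confirm the cover's handle at the end because the arm hid it, so the seating check rests on the wrist camera alone.
- The two cameras differed by about 30 mm on where the bar's far end lay. The last top view shows that end right beside the table edge, and I did not measure the gap.
- The bar measured 5 to 6 mm in the jaws instead of 8, but it stayed straight and firm.

The highest force reading at the end of any move was about 31 N at the wrist, when the cover seated.

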